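# Make up the scan kit and the preparation kit

## Task

Make up the two kits for the next scanning session from the stock on the desk. The tray with the long channel is the scan kit: it gets the calibration ball bar and the white roll of targets; the tray with three pockets in a row is the preparation kit: it gets the powder jar, the standing loupe and the block of putty. Seat each thing upright, right down on the floor of the pocket cut for it, and leave the lens cap where it lies.

Things in the scene. Friction and masses are not known exactly. Their poses are not given: they have to be found in the camera images.
- scan_tray: Fixed grey tray lined with dark foam, 250 (x) x 150 (y) x 25 mm. Origin: centre of underside, z up. Pocket floor (light grey) at z 12, foam top z 22, rim z 25 mm; pocket edges chamfered 3 mm. Channel for the ball bar: 218 along x by 48 along y, centre x 0, y -40 mm. Round pocket for the roll of targets: diameter 72, centre x 55, y 33 mm.
- prep_tray: Fixed grey tray lined with dark foam, 250 (x) x 110 (y) x 25 mm. Origin: centre of underside, z up. Pocket floor (light grey) at z 12, foam top z 22, rim z 25 mm; pocket edges chamfered 3 mm. Pockets in a row on y 0: larger round one for the powder jar, diameter 71, x -76 mm; smaller round one for the loupe, diameter 56, x 0; rectangle for the putty, 50 along x by 74 along y, x 80 mm.
- ball_bar: Calibration ball bar, 202 long, 32 wide, 48 mm high, 0.17 to 0.27 kg: black rod (10 mm diameter, axis 32 mm above the origin, bare from y -65 to 65 mm) with a white 32 mm ball and a 28 mm foot at each end; take it by the rod's middle. Origin: centre of underside; length along its y, z up. Either end may go to either end of the channel. Starts nearest the robot.
- target_roll: Roll of scanner targets: white paper ring lying flat, 58 mm outer diameter, about 25 mm hole, 22 mm high, about 0.05 kg. Origin: centre of the underside, z up. Grip it across its outside; the hole is too small for a finger.
- powder_jar: Upright closed jar of scanning powder, white with a red lid, 57 mm diameter, 68 mm high, about 0.13 kg. The lid (from 54 mm up) stays on. Origin: centre of the underside, z up.
- loupe: Standing loupe: black barrel with a pale ring on top, 42 mm diameter (barrel 40 mm), 36 mm high, 0.06 kg, the ring from 30 mm up. Grip it across the barrel. Origin: centre of the underside, z up.
- putty: Turquoise block of modelling putty with rounded edges, firm, 36 mm (its x) by 59 mm (its y) by 23 mm high, 0.11 kg. Origin: centre of the underside, z up. Either way round in its pocket.
- lens_cap: Flat black lens cap, 54 mm diameter, 10 mm high. Not part of either kit: stays on the desk. Origin: centre of the underside, z up.

How it is judged (in metres and radians):
At the end, for the whole second after the job is handed in: Each of the five things is in its own pocket: origin within 11 mm of the pocket centre along the tray's x and y, underside 9 to 15.5 mm above the tray's origin, upright within 0.12 rad, speed below 0.02 m/s; the ball bar within 0.15 rad of the channel's direction (x of ball_bar in the frame of scan_tray between -0.011 and 0.011 m and y of ball_bar in the frame of scan_tray between -0.051 and -0.029 m and z of ball_bar in the frame of scan_tray between 0.009 and 0.0155 m and angle between each of ball_bar, target_roll, powder_jar, loupe, putty's own z axis and vertical below 0.12 rad and linear speed of each of ball_bar, target_roll, powder_jar, loupe, putty below 0.02 m/s and angle between the y axis of ball_bar and the x axis of scan_tray, either way round below 0.15 rad and x of target_roll in the frame of scan_tray between 0.044 and 0.066 m and y of target_roll in the frame of scan_tray between 0.022 and 0.044 m and z of target_roll in the frame of scan_tray between 0.009 and 0.0155 m and x of powder_jar in the frame of prep_tray between -0.087 and -0.065 m and y of powder_jar in the frame of prep_tray between -0.011 and 0.011 m and z of powder_jar in the frame of prep_tray between 0.009 and 0.0155 m and x of loupe in the frame of prep_tray between -0.011 and 0.011 m and y of loupe in the frame of prep_tray between -0.011 and 0.011 m and z of loupe in the frame of prep_tray between 0.009 and 0.0155 m and x of putty in the frame of prep_tray between 0.069 and 0.091 m and y of putty in the frame of prep_tray between -0.011 and 0.011 m and z of putty in the frame of prep_tray between 0.009 and 0.0155 m); the robot touches nothing.
It fails at once if the lens cap is moved more than 30 mm (distance of lens_cap from where it was at the start of the episode above 0.03 m).
It also fails if it takes over 128 s, if anything falls off the work surface, if the arm or the gripper's body presses on something with over 40 N, if the wrist force passes 120 N, or if a joint passes its speed limit or range.

## Robot

A 6-joint arm with a two-finger parallel gripper is mounted at the origin on a cart in front of the work surface, level with it; the furniture and walls round the work are solid. World frame = base frame: x ahead of the robot, y to its left, z up, the work surface at z = 0. Lengths are in mm, angles in rad, forces in N, time in s.
With the tool pointing down it reaches from about 400 to 925 mm from the base axis. Payload 12.5 kg.
Tool frame: the origin (TCP) lies midway between the tips of the shut fingers; the grasp point (between the pads) lies behind it (env.grip_point_offset is the x of the grasp point in the tool frame, in mm); x points along the fingers, y is the direction in which the jaws open and shut, and the axes are right-handed (so a half turn about x gives the same grasp; the last joint's range is limited). The gripper opens to 95 mm and grips with 3 to 60 N. Pads are 20 mm wide; open, the fingers measure 119 mm over their backs; the gripper's body (75 mm by 180 mm) begins 59 mm behind the grasp point.
Start: joints at [1.233, 0.491, 1.559, -0, 1.092, -0.106], TCP at [143.563, 608.306, 214.661] pointing down, gripper open.
Joint ranges: [-3.1, 3.1], [-0.84, 2.19], [0.05, 2.79], [-1.13, 4.28], [0.06, 2.93], [-2.69, 2.69]. Speed limits (rad/s): [2.22, 2.22, 2.79, 3.14, 3.14, 3.14].

## Interface

Orientations are given as a rotation vector (axis times angle).
In Python, from workcell import env, eyes, nets gives the robot as it stands.
- The arm moves only by the tool servo_tool, never from a script. Its argument "moves" is a list of rows, each an object of numbers: "claw": the opening, from -1 (shut) to 1 (fully open); "x", "y", "z": the shift along the tool's x, y, z in cm; "roll": the turn about the tool's x in rad. In form: [{"claw": .., "x": .., "y": .., "z": .., "roll": ..}, ...]. A call has 1 to 8 rows; each row is the pose to reach, as a shift and turn from the pose measured when the call began, along the tool's axes at that moment; what a row does not reach only later rows make up. A row lasts 1/12 s, in which the tool goes at most 41.7 mm and 7.16 degrees, less where a joint would pass 70% of its speed; a pose out of reach is approached as far as the arm can. A call with a gripper value outside its range is refused whole. The fingers move at their own pace and stop on an object; the grip force is fixed at half the most. Time passes only in rows, so rows that repeat a pose let the fingers close. It gives the time, the measured TCP pose, the force and the opening at its end, in the units of the state.
- env.get_obs(): the state, without advancing time (a new reading comes with each control period).
- eyes.get_image(name): name is "scene" or "top" or "wrist"; returns a dict with "frame" (480x640x3 uint8, red, green, blue), "range_z" (480x640 float32, mm along the optical axis (not along the pixel's ray), 0 where there is no reading), "vfov" (degrees; the focal length in pixels is half the picture's height over the tangent of half this angle, whatever the lens; pixels are square), "cx", "cy" (the principal point, pixels), "cam_to_world" (4x4, takes a point from camera to world coordinates). Camera axes: x right, y down, z forward; pixel columns grow to the right and rows downward; lengths in mm; the calibration is good to about 2 mm. A picture is of the moment at which its call begins.
- env.hand_in(): hands the job in, once; it reports no verdict.
Trained networks look in a picture, given as the dict that the camera call returned (one of the last four; its "shot" number tells which), for a name from the list of things; names that differ only in an ending like _2 or _b are one class to them, and where a whole thing is asked for, a point or a joint stands for the part that bears it (a point fixed in the world has none). Each returns a list of dicts, best first, with "p" (0 to 1); they miss things now and then, are a little off and sometimes report something else, mostly with a low value. They report only what shows in the picture. A call takes as long as a camera call.
- nets.cut_out(query, picture): "mask" (480x640 bool, what is visible of it) and "box" ([left, top, width, height] in pixels, round what is visible of it).
- nets.pinpoint(query, picture): "uv" ([column, row] in pixels: a listed point, or the origin of a listed thing).
The state is a dict: "time_s": time; "qpos": joint angles; "joint_velocities": joint speeds; "tau": joint torques, N m; "ee_pos": TCP position; "tool_rot": TCP orientation; "wrist_force": force on the tool from outside, world axes, zero at the start; "moment": the same for the moment, N m; "width": finger opening in mm.
Only numpy, scipy, OpenCV 4.12 (cv2) and the standard library are available. Lean on these libraries where they do the work, as an engineer would, in place of code of your own. Each camera call takes 0.05 s, during which the arm holds its last target.

## Working session

There is one attempt and no reset: what is moved stays moved. The work goes in short steps, Python scripts to look and compute and a tool call to move; the robot and the scene stay as the last step left them, time stands still between calls to the robot, and variables do not carry over. Pictures are saved under pics/ and viewed, and the job is handed in when it is done.

Besides the shell and the picture viewer there is one more tool, called as name([rows], argument=value, ...), one row to a line, values as JSON. servo_tool: Moves the arm, as the interface text tells. Its arguments: {"type":"object","properties":{"moves":{"type":"array"}},"required":["moves"]}

```bash
ls; mkdir -p pics; python3 - <<'E'
from workcell import env, eyes, nets
import cv2
o=env.get_obs();print(o, env.grip_point_offset)
for n in ["scene","top","wrist"]:
    p=eyes.get_image(n);cv2.imwrite(f"pics/a_{n}.png",p["frame"][:,:,::-1]);print(n,p["vfov"],p["cx"],p["cy"],p["cam_to_world"].round(3).tolist() if hasattr(p["cam_to_world"],'round') else p["cam_to_world"])
E
```

```text
pics
{'time_s': 0.0, 'qpos': array([ 1.23341629e+00,  4.91549416e-01,  1.55943636e+00, -3.03165751e-05,
        1.09168782e+00, -1.05613608e-01]), 'joint_velocities': array([-0.0018559 ,  0.00067788,  0.00207656,  0.00038071, -0.00089445,
        0.00029446]), 'tau': array([ 1.89637984e-03, -6.12669969e+01, -2.58182931e+01,  6.93268608e-02,
        4.83050756e-02, -1.10080869e-04]), 'ee_pos': array([143.47570439, 608.06725725, 214.07255486]), 'tool_rot': array([ 0.18111521,  1.56333896, -0.18278407]), 'wrist_force': array([ 0.34406961, -0.95850048,  0.63104646]), 'moment': array([-0.00272386, -0.01590593,  0.01202903]), 'width': 95.21135793074325} -18.8
scene 43.6000159403834 324.8178088614699 224.7929168312327 [[0.664, -0.378, 0.645, -223.317], [-0.748, -0.346, 0.567, -627.37], [0.009, -0.859, -0.512, 654.474], [0.0, 0.0, 0.0, 1.0]]
top 49.9209819180727 320.55515685308427 237.81824093341103 [[-0.003, -0.995, 0.096, 450.812], [-1.0, 0.003, -0.004, 68.961], [0.003, -0.096, -0.995, 986.313], [0.0, 0.0, 0.0, 1.0]]
wrist 64.89054688711501 318.0331385169642 238.1748887884143 [[0.23, 0.944, 0.237, 76.134], [0.973, -0.223, -0.057, 624.396], [-0.001, 0.243, -0.97, 384.702], [0.0, 0.0, 0.0, 1.0]]
```

View pics/a_scene.png

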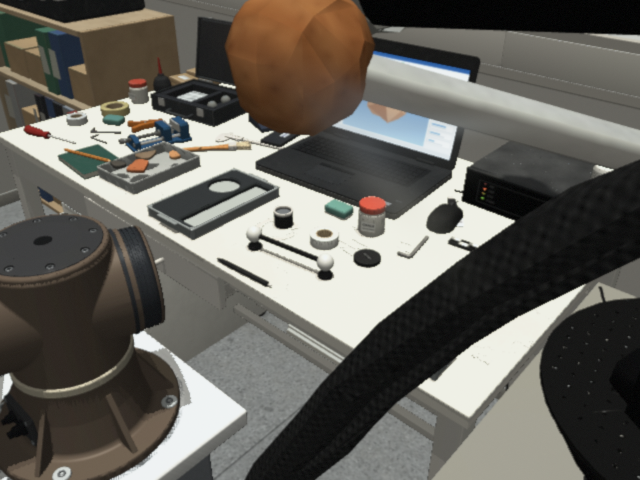

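View pics/a_top.png

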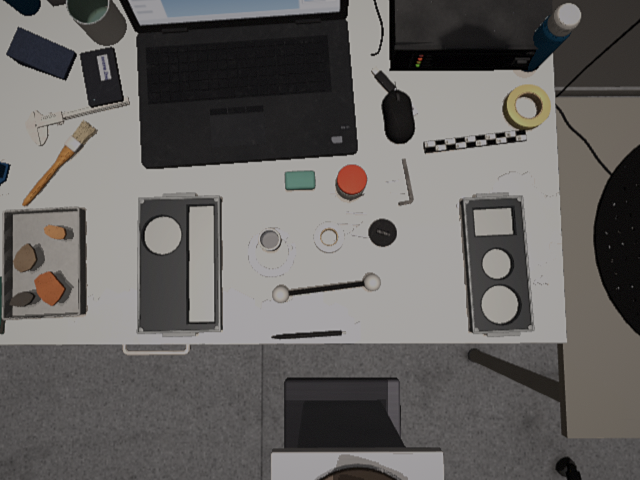

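View pics/a_wrist.png

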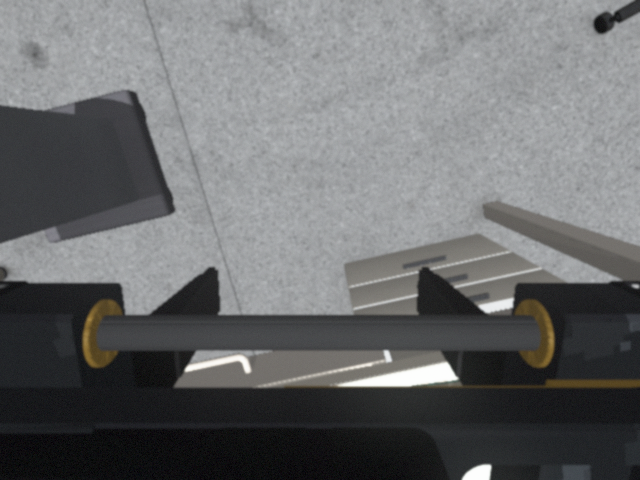

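```bash
cat > h.py <<'E'
from workcell import env, eyes, nets
import cv2, numpy as np
def f(p): return 240/np.tan(np.radians(p["vfov"])/2)
def cloud(p):
    z=p["range_z"].astype(float);v,u=np.mgrid[0:480,0:640]
    F=f(p);P=np.stack([(u-p["cx"])/F*z,(v-p["cy"])/F*z,z,np.ones_like(z)],-1)
    W=P@np.array(p["cam_to_world"]).T
    W=W[...,:3];W[z<=0]=np.nan
    return W
def proj(p,X):
    T=np.linalg.inv(np.array(p["cam_to_world"]));c=T[:3,:3]@np.array(X)+T[:3,3];return [p["cx"]+f(p)*c[0]/c[2],p["cy"]+f(p)*c[1]/c[2]]
def onplane(p,uv,z):
    T=np.array(p["cam_to_world"]);d=T[:3,:3]@np.array([(uv[0]-p["cx"])/f(p),(uv[1]-p["cy"])/f(p),1]);o=T[:3,3]
    return o+d*(z-o[2])/d[2]
E
python3 - <<'E'
from h import *
p=eyes.get_image("top")
W=cloud(p)
for n in ["scan_tray","prep_tray","ball_bar","target_roll","powder_jar","loupe","putty","lens_cap"]:
    r=nets.cut_out(n,p)
    if not r: print(n,None);continue
    r0=r[0];q=W[r0["mask"]];q=q[~np.isnan(q[:,0])]
    zt=np.percentile(q[:,2],95)
    t=q[q[:,2]>zt-6]
    rect=cv2.minAreaRect(t[:,:2].astype(np.float32))
    print(n,round(r0["p"],2),r0["box"],"z",np.percentile(q[:,2],[5,50,95]).round(1),"top mean",t.mean(0).round(1),"rect",np.round(rect[0],1),np.round(rect[1],1),round(rect[2],1))
    q2=nets.pinpoint(n,p); print("   ",[(np.round(a["uv"],1).tolist(),round(a["p"],2)) for a in q2[:2]], onplane(p,q2[0]["uv"],0).round(1) if q2 else '')
# desk height
print(np.nanmedian(W[190:215,240:280,2]),np.nanmedian(W[300:320,400:440,2]),np.nanmedian(W[220:260,430:455,2]))
E
```

```text
scan_tray 0.63 [137.3, 192.1, 84.6, 144.3] z [11.  21.6 26.5] top mean [484.6 342.3  23.7] rect [496.7 330.1] [267.5 154.8] 1.5
    [([179.6, 264.7], 0.56)] [495.2 334.9   0. ]
prep_tray 0.75 [460.4, 192.9, 78.7, 143.7] z [11.  22.1 27.1] top mean [ 493.5 -265.6   24.2] rect [ 495.4 -264.7] [267.9 115.9] 2.5
    [([494.6, 265.3], 0.87)] [ 492.1 -267.5    0. ]
ball_bar 0.76 [271.7, 274.4, 107.5, 30.4] z [31.  38.5 48.4] top mean [450.4  53.9  46. ] rect [449.8  55.9] [ 25.8 194.7] 7.0
    [([326.7, 285.3], 0.81), ([494.9, 264.9], 0.47)] [455.1  54.1   0. ]
target_roll 0.68 [315.3, 221.3, 30.7, 32.4] z [15.8 22.8 25.6] top mean [546.2  50.9  23. ] rect [545.9  50.1] [54.6 56.3] 45.8
    [([327.3, 238.2], 0.58)] [545.2  52.5   0. ]
powder_jar 0.93 [337.2, 164.1, 28.7, 36.0] z [25.9 67.8 70.9] top mean [647.3   9.4  68.5] rect [647.6   9.3] [52.7 53.8] 89.0
    [([349.0, 186.3], 0.71)] [646.3   9.9   0. ]
loupe None
putty 0.92 [284.8, 167.7, 30.9, 21.0] z [15.  22.  25.6] top mean [656.4 105.3  22.7] rect [656.5 105.2] [35.  55.4] 0.5
    [([300.9, 181.2], 0.87)] [656.6 103.3   0. ]
lens_cap 0.64 [370.0, 215.4, 27.5, 31.7] z [ 7.5 10.4 13.5] top mean [555.9 -52.4  10.6] rect [555.5 -52.7] [53.1 52.4] 72.6
    [([383.1, 231.5], 0.79), ([351.5, 184.4], 0.52)] [557.8 -54.9   0. ]
0.6238872669199509 0.9160633263061868 0.9413132828105404
```

```bash
python3 - <<'E'
from h import *
p=eyes.get_image("top")
W=cloud(p);g=cv2.cvtColor(p["frame"],cv2.COLOR_RGB2GRAY)
for nm,(u0,u1,v0,v1) in {"scan":(137,222,193,336),"prep":(460,536,193,336)}.items():
    m=np.zeros_like(g);m[v0+6:v1-6,u0+6:u1-6]=(g[v0+6:v1-6,u0+6:u1-6]>130)
    n,l,s,c=cv2.connectedComponentsWithStats(m)
    for i in range(1,n):
        if s[i,4]<200: continue
        vv,uu=np.nonzero(l==i)
        X=np.array([onplane(p,(a,b),12) for a,b in zip(uu,vv)])
        r=cv2.minAreaRect(X[:,:2].astype(np.float32))
        print(nm,s[i],"centroid",X.mean(0).round(1),"rect",np.round(r[0],1),np.round(r[1],1),round(r[2],2), "depthz",np.nanmedian(W[l==i][:,2]).round(1))
# loupe
sub=W[215:275,245:300];k=sub[...,2]>28
print("loupe",sub[k].shape,sub[k].mean(0),sub[k].min(0),sub[k].max(0), np.percentile(sub[k],[3,97],axis=0))
pp=nets.pinpoint("loupe",p);print(pp[:2], onplane(p,pp[0]["uv"],0) if pp else 0)
# ball bar balls
for (a,b,c,d) in [(268,292,280,305),(360,384,270,294)]:
    s=W[c:d,a:b];k=s[...,2]>38;q=s[k]
    r=cv2.minEnclosingCircle(q[:,:2].astype(np.float32));print("ball",q.mean(0).round(1),r,q[:,2].max())
cv2.imwrite("pics/b.png",cv2.resize(p["frame"][150:340,120:560,::-1],None,fx=1.8,fy=1.8,interpolation=cv2.INTER_CUBIC))
E
```

```text
scan [ 189  206   25  116 2824] centroid [496.8 291.2  12. ] rect [497.9 291.2] [216.7  45.7] 1.21 depthz 12.9
scan [ 145  217   36   37 1045] centroid [551.2 365.5  12. ] rect [551.2 365.4] [68.7 66.4] 1.31 depthz 12.9
prep [522 199   8  75 302] centroid [ 566.  -327.8   12. ] rect [ 547.8 -324.2] [ 13.4 141.6] 87.58 depthz 1.6
prep [474 208  39  27 936] centroid [ 575.4 -262.7   12. ] rect [ 575.5 -262.6] [48.4 70.7] 2.58 depthz 13.2
prep [483 249  27  29 613] centroid [ 495.3 -266.2   12. ] rect [ 495.9 -266.2] [49.2 53.1] 88.07 depthz 13.3
prep [ 482  286   36   37 1027] centroid [ 419.3 -269.5   12. ] rect [ 418.9 -269.4] [65.4 67.7] 61.71 depthz 13.1
loupe (394, 3) [541.67195654 161.46008129  33.46203214] [521.7865777  140.48790251  28.06337141] [561.20713594 181.55852791  42.75570307] [[523.63858345 142.60362873  28.79119634]
 [559.16442811 179.50546116  39.35014735]]
[{'uv': [273.4, 244.1], 'p': 0.69}] [534.14300386 156.01030232   0.        ]
ball [440.1 139.4  43.9] ((439.7804870605469, 137.47760009765625), 17.507530212402344) 50.0748274348357
ball [460.6 -27.6  44.1] ((460.65228271484375, -24.594493865966797), 18.50042152404785) 50.84079675172825
```

View pics/b.png

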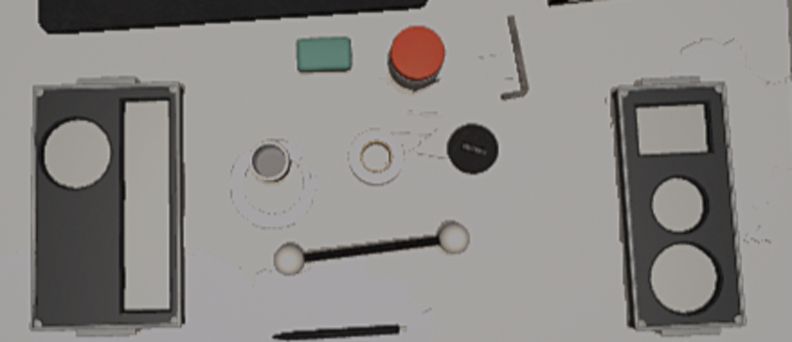

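```bash
cat >> h.py <<'E'
from scipy.spatial.transform import Rotation as R
def pose():
    o=env.get_obs();return np.array(o["ee_pos"]),R.from_rotvec(o["tool_rot"]).as_matrix(),o
def to(X,jaw=None,name=""):
    """X world TCP; jaw = world yaw deg of tool y"""
    c,M,o=pose();d=M.T@(np.array(X,float)-c)/10
    s=f"{name} t={o['time_s']:.1f} shift cm {d.round(2).tolist()}"
    if jaw is not None:
        cur=np.degrees(np.arctan2(M[1,1],M[0,1]));e=(jaw-cur+180)%360-180
        # sign: roll about tool x (down) lowers world yaw
        s+=f" roll {-np.radians(e)*np.sign(-M[2,0]):.3f} (jaw now {cur:.1f}, j6 {o['qpos'][5]:.2f} j1 {o['qpos'][0]:.2f})"
    print(s)
E
python3 - <<'E'
from h import *
c,M,o=pose();print(M.round(3))
to([450,56,150],7.2,"bar"); 
p=eyes.get_image("top");W=cloud(p)
print("laptop/z near putty", [(v,W[v,300].round(0).tolist()) for v in range(150,175,3)])
E
```

```text
[[ 0.     0.23   0.973]
 [ 0.     0.973 -0.23 ]
 [-1.     0.    -0.   ]]
bar t=1.1 shift cm [6.46, -46.71, 42.51] roll 1.213 (jaw now 76.7, j6 -0.11 j1 1.23)
laptop/z near putty [(150, [713.0, 104.0, 21.0]), (153, [707.0, 104.0, 21.0]), (156, [700.0, 104.0, 23.0]), (159, [701.0, 105.0, -2.0]), (162, [694.0, 105.0, 2.0]), (165, [689.0, 105.0, -1.0]), (168, [683.0, 105.0, 0.0]), (171, [671.0, 104.0, 24.0]), (174, [666.0, 104.0, 23.0])]
```

servo_tool([
  {"claw": -0.2, "x": 0, "y": -20, "z": 30, "roll": 0.6},
  {"claw": -0.2, "x": 0, "y": -20, "z": 30, "roll": 0.6},
  {"claw": -0.2, "x": 0, "y": -20, "z": 30, "roll": 0.6},
  {"claw": -0.2, "x": 0, "y": -20, "z": 30, "roll": 0.6},
  {"claw": -0.2, "x": 0, "y": -20, "z": 30, "roll": 0.6},
  {"claw": -0.2, "x": 0, "y": -20, "z": 30, "roll": 0.6},
  {"claw": -0.2, "x": 0, "y": -20, "z": 30, "roll": 0.6},
  {"claw": -0.2, "x": 0, "y": -20, "z": 30, "roll": 0.6},
])

```text
time_s: 1.77
ee_pos: [372.1, 363.0, 214.9]
tool_rot: [0.65, 1.471, -0.649]
wrist_force: [0.4, 1.2, 0.6]
width: 47.2
```

```bash
python3 -c "
from h import *
c,M,o=pose();print(c,M.round(3).tolist(),o['width'])
to([450,56,150],7.2,'bar')"
```

```text
[372.06703696 362.99837254 214.89057029] [[0.0, 0.739, 0.674], [0.0, 0.674, -0.739], [-1.0, 0.001, 0.0]] 47.19142058625524
bar t=1.8 shift cm [6.48, -14.92, 27.94] roll 0.613 (jaw now 42.3, j6 -0.09 j1 0.65)
```

servo_tool([
  {"claw": -0.2, "x": 6.5, "y": -14.9, "z": 27.9, "roll": 0.613},
  {"claw": -0.2, "x": 6.5, "y": -14.9, "z": 27.9, "roll": 0.613},
  {"claw": -0.2, "x": 6.5, "y": -14.9, "z": 27.9, "roll": 0.613},
  {"claw": -0.2, "x": 6.5, "y": -14.9, "z": 27.9, "roll": 0.613},
  {"claw": -0.2, "x": 6.5, "y": -14.9, "z": 27.9, "roll": 0.613},
  {"claw": -0.2, "x": 6.5, "y": -14.9, "z": 27.9, "roll": 0.613},
  {"claw": -0.2, "x": 6.5, "y": -14.9, "z": 27.9, "roll": 0.613},
  {"claw": -0.2, "x": 6.5, "y": -14.9, "z": 27.9, "roll": 0.613},
])

```text
time_s: 2.43
ee_pos: [450.2, 53.9, 149.5]
tool_rot: [1.117, 1.265, -1.116]
wrist_force: [1.6, 0.8, -0.3]
width: 38.0
```

```bash
python3 -c "
from h import *
p=eyes.get_image('wrist');cv2.imwrite('pics/c.png',p['frame'][:,:,::-1])
print(pose()[0],proj(p,[450,56,32]),proj(p,[460.7,-24.6,32]),proj(p,[439.8,137.5,32]),p['cam_to_world'])
to([450,56,17],7.2,'bar')"
```

```text
[451.39436335  50.58098581 148.58672728] [np.float64(319.3476957925497), np.float64(231.02915813979268)] [np.float64(319.93149414956855), np.float64(325.8472415838743)] [np.float64(319.5138613447386), np.float64(121.39721692799321)] [[ 9.92180704e-01  1.20883598e-01  3.10580976e-02  4.40473342e+02]
 [ 1.24807895e-01 -9.62277884e-01 -2.41752485e-01  1.21956330e+02]
 [ 6.62610119e-04  2.43738446e-01 -9.69840776e-01  3.20077900e+02]
 [ 0.00000000e+00  0.00000000e+00  0.00000000e+00  1.00000000e+00]]
bar t=2.5 shift cm [13.16, -0.08, -0.56] roll -0.002 (jaw now 7.1, j6 -0.16 j1 -0.03)
```

View pics/c.png

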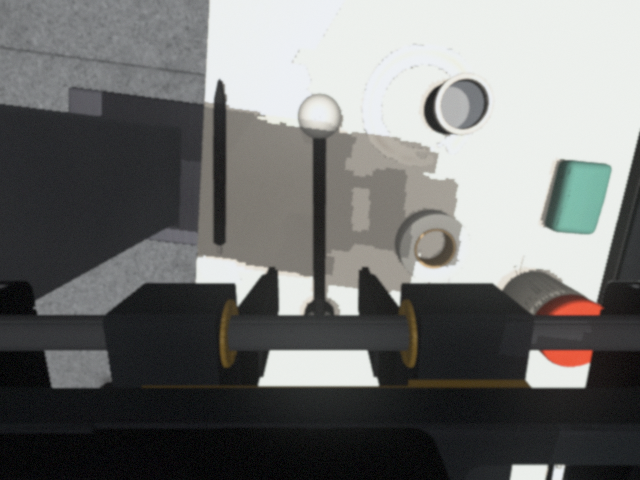

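servo_tool([
  {"claw": -0.2, "x": 4, "y": -0.1, "z": -0.5, "roll": 0},
  {"claw": -0.2, "x": 8, "y": -0.1, "z": -0.5, "roll": 0},
  {"claw": -0.2, "x": 11, "y": -0.1, "z": -0.5, "roll": 0},
  {"claw": -0.2, "x": 12.5, "y": -0.1, "z": -0.5, "roll": 0},
  {"claw": -0.2, "x": 13.2, "y": -0.1, "z": -0.5, "roll": 0},
  {"claw": -0.2, "x": 13.2, "y": -0.1, "z": -0.5, "roll": 0},
  {"claw": -0.2, "x": 13.2, "y": -0.1, "z": -0.5, "roll": 0},
  {"claw": -0.2, "x": 13.2, "y": -0.1, "z": -0.5, "roll": 0},
])

```text
time_s: 3.15
ee_pos: [450.5, 55.4, 17.7]
tool_rot: [1.118, 1.263, -1.116]
wrist_force: [0.3, -0.2, -0.0]
width: 38.3
```

```bash
python3 -c "
from h import *
to([450,56,17],7.2,'bar')"
```

```text
bar t=3.1 shift cm [0.07, -0.04, -0.06] roll -0.002 (jaw now 7.1, j6 -0.15 j1 -0.02)
```

servo_tool([
  {"claw": -1, "x": 0, "y": 0, "z": 0, "roll": 0},
  {"claw": -1, "x": 0, "y": 0, "z": 0, "roll": 0},
  {"claw": -1, "x": 0, "y": 0, "z": 0, "roll": 0},
  {"claw": -1, "x": 0, "y": 0, "z": 0, "roll": 0},
  {"claw": -1, "x": 0, "y": 0, "z": 0, "roll": 0},
  {"claw": -1, "x": 0, "y": 0, "z": 0, "roll": 0},
  {"claw": -1, "x": 0, "y": 0, "z": 0, "roll": 0},
  {"claw": -1, "x": 0, "y": 0, "z": 0, "roll": 0},
])

```text
time_s: 3.82
ee_pos: [450.7, 55.4, 17.9]
tool_rot: [1.118, 1.263, -1.116]
wrist_force: [1.6, 0.7, 5.4]
width: 9.3
```

servo_tool([
  {"claw": -1, "x": -1, "y": 0, "z": 0, "roll": 0},
  {"claw": -1, "x": -3, "y": 0, "z": 0, "roll": 0},
  {"claw": -1, "x": -6, "y": 0, "z": 0, "roll": 0},
  {"claw": -1, "x": -9, "y": 0, "z": 0, "roll": 0},
  {"claw": -1, "x": -11, "y": 0, "z": 0, "roll": 0},
  {"claw": -1, "x": -11, "y": 0, "z": 0, "roll": 0},
  {"claw": -1, "x": -11, "y": 0, "z": 0, "roll": 0},
])

```text
time_s: 4.4
ee_pos: [450.4, 55.5, 128.0]
tool_rot: [1.119, 1.262, -1.115]
wrist_force: [0.1, 0.4, -3.5]
width: 9.1
```

```bash
python3 -c "
from h import *
print(pose()[2]['width'])
p=eyes.get_image('wrist');cv2.imwrite('pics/d.png',p['frame'][:,:,::-1])
to([497.8,290,130],91.3,'bar place')"
```

```text
9.12478286561243
bar place t=4.5 shift cm [-0.29, 7.65, -22.68] roll -1.470 (jaw now 7.1, j6 -0.15 j1 -0.02)
```

View pics/d.png

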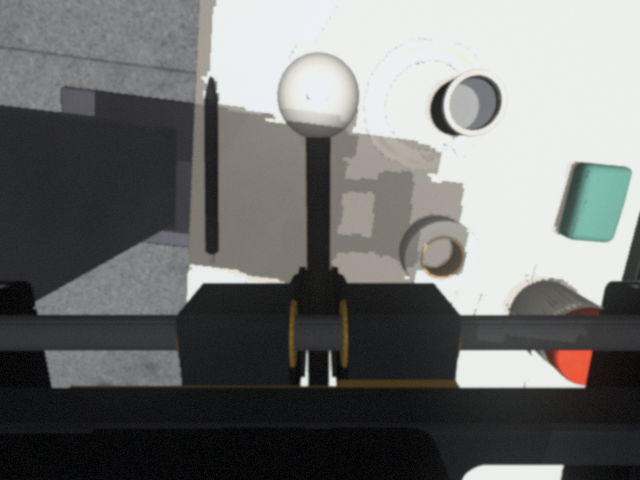

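servo_tool([
  {"claw": -1, "x": 0, "y": 0.5, "z": -1.5, "roll": -0.1},
  {"claw": -1, "x": 0, "y": 1, "z": -3.5, "roll": -0.2},
  {"claw": -1, "x": 0, "y": 1.5, "z": -5.5, "roll": -0.3},
  {"claw": -1, "x": 0, "y": 2, "z": -7.5, "roll": -0.4},
  {"claw": -1, "x": 0, "y": 2.5, "z": -9.5, "roll": -0.5},
  {"claw": -1, "x": 0, "y": 3, "z": -11.5, "roll": -0.6},
  {"claw": -1, "x": 0, "y": 4, "z": -13, "roll": -0.7},
  {"claw": -1, "x": 0, "y": 4, "z": -13, "roll": -0.75},
])

```text
time_s: 5.12
ee_pos: [473.8, 191.6, 125.0]
tool_rot: [0.539, 1.502, -0.54]
wrist_force: [-0.6, -0.4, -2.9]
width: 9.5
```

```bash
python3 -c "
from h import *
to([497.8,290,130],91.3,'bar place')"
```

```text
bar place t=5.1 shift cm [-0.5, 9.12, -4.41] roll -0.712 (jaw now 50.5, j6 -0.62 j1 0.26)
```

servo_tool([
  {"claw": -1, "x": -0.5, "y": 1.5, "z": -1, "roll": -0.1},
  {"claw": -1, "x": -0.5, "y": 3, "z": -2, "roll": -0.2},
  {"claw": -1, "x": -0.5, "y": 5, "z": -3, "roll": -0.32},
  {"claw": -1, "x": -0.5, "y": 7, "z": -3.6, "roll": -0.44},
  {"claw": -1, "x": -0.5, "y": 8.5, "z": -4.2, "roll": -0.56},
  {"claw": -1, "x": -0.5, "y": 9.1, "z": -4.4, "roll": -0.66},
  {"claw": -1, "x": -0.5, "y": 9.1, "z": -4.4, "roll": -0.71},
  {"claw": -1, "x": -0.5, "y": 9.1, "z": -4.4, "roll": -0.71},
])

```text
time_s: 5.78
ee_pos: [496.9, 289.8, 127.4]
tool_rot: [-0.02, 1.574, 0.017]
wrist_force: [0.6, -0.7, -2.4]
width: 9.0
```

```bash
python3 -c "
from h import *
p=eyes.get_image('top');cv2.imwrite('pics/e.png',p['frame'][:,:,::-1])
p=eyes.get_image('wrist');cv2.imwrite('pics/e2.png',p['frame'][:,:,::-1])
to([497.8,290,130],91.3,'bar place')"
```

```text
bar place t=5.9 shift cm [-0.18, 0.05, 0.07] roll -0.004 (jaw now 91.0, j6 -1.18 j1 0.41)
```

View pics/e.png

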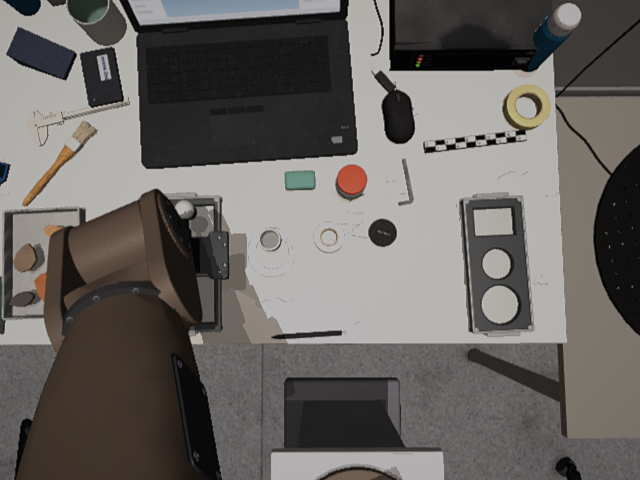

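View pics/e2.png

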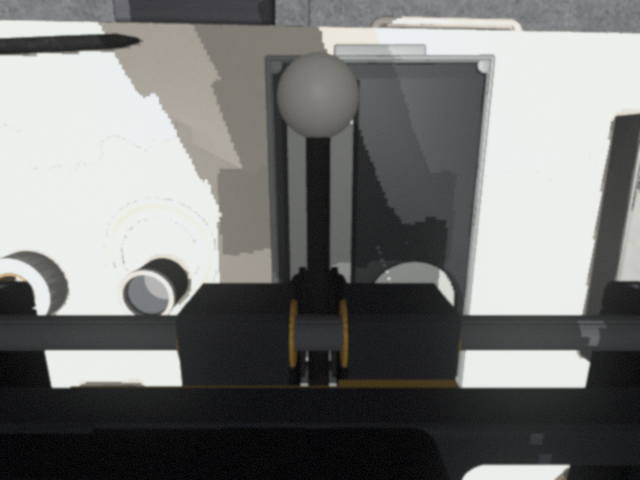

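servo_tool([
  {"claw": -1, "x": 2.5, "y": 0, "z": 0, "roll": 0},
  {"claw": -1, "x": 4.5, "y": 0, "z": 0, "roll": 0},
  {"claw": -1, "x": 6, "y": 0, "z": 0, "roll": 0},
  {"claw": -1, "x": 7.5, "y": 0, "z": 0, "roll": 0},
  {"claw": -1, "x": 8.5, "y": 0, "z": 0, "roll": 0},
  {"claw": -1, "x": 9, "y": 0, "z": 0, "roll": 0},
  {"claw": -1, "x": 9.4, "y": 0, "z": 0, "roll": 0},
  {"claw": -1, "x": 9.6, "y": 0, "z": 0, "roll": 0},
])

```text
time_s: 6.55
ee_pos: [497.0, 289.2, 32.0]
tool_rot: [-0.015, 1.573, 0.012]
wrist_force: [0.6, 0.2, -2.7]
width: 9.3
```

```bash
python3 -c "
from h import *
to([497.8,290,30.5],91.3,'bar place');print(pose()[2]['wrist_force'])
p=eyes.get_image('wrist');cv2.imwrite('pics/f.png',p['frame'][:,:,::-1])"
```

```text
bar place t=6.5 shift cm [0.15, 0.08, 0.09] roll -0.005 (jaw now 91.0, j6 -1.17 j1 0.41)
[ 0.56389738  0.19757624 -2.67909665]
```

View pics/f.png

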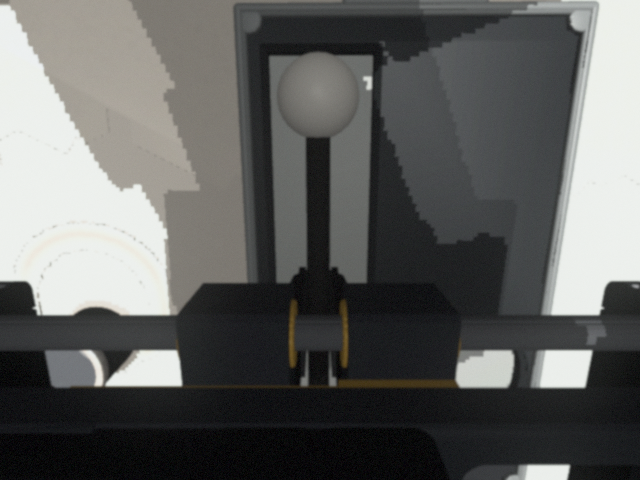

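servo_tool([
  {"claw": -1, "x": 0.1, "y": 0.05, "z": 0.1, "roll": 0},
  {"claw": -1, "x": 0.2, "y": 0.05, "z": 0.1, "roll": 0},
  {"claw": -1, "x": 0.2, "y": 0.05, "z": 0.1, "roll": 0},
  {"claw": -0.6, "x": 0.2, "y": 0.05, "z": 0.1, "roll": 0},
  {"claw": -0.5, "x": 0.2, "y": 0.05, "z": 0.1, "roll": 0},
  {"claw": -0.3, "x": 0.2, "y": 0.05, "z": 0.1, "roll": 0},
  {"claw": -0.2, "x": 0.2, "y": 0.05, "z": 0.1, "roll": 0},
  {"claw": -0.2, "x": 0.2, "y": 0.05, "z": 0.1, "roll": 0},
])

```text
time_s: 7.27
ee_pos: [498.0, 289.8, 30.2]
tool_rot: [-0.015, 1.573, 0.013]
wrist_force: [-0.3, -0.1, -0.3]
width: 35.4
```

servo_tool([
  {"claw": -0.2, "x": -1, "y": 0, "z": 0, "roll": 0},
  {"claw": 0, "x": -4, "y": 0, "z": 0, "roll": 0},
  {"claw": 0.5, "x": -8, "y": 0, "z": 0, "roll": 0},
  {"claw": 1, "x": -10, "y": 0, "z": 0, "roll": 0},
  {"claw": 1, "x": -10, "y": 0, "z": 0, "roll": 0},
])

```text
time_s: 7.68
ee_pos: [499.9, 290.8, 135.4]
tool_rot: [-0.013, 1.566, 0.015]
wrist_force: [-0.8, 0.2, 0.2]
width: 59.5
```

```bash
python3 -c "
from h import *
p=eyes.get_image('wrist');cv2.imwrite('pics/g.png',p['frame'][:,:,::-1])
to([541.5,161,110],91.5,'loupe')
to([541.5,161,14],91.5,'loupe')
"
```

```text
loupe t=7.7 shift cm [2.31, -13.01, 4.01] roll -0.008 (jaw now 91.0, j6 -1.18 j1 0.41)
loupe t=7.7 shift cm [11.91, -13.01, 3.98] roll -0.008 (jaw now 91.0, j6 -1.18 j1 0.41)
```

View pics/g.png

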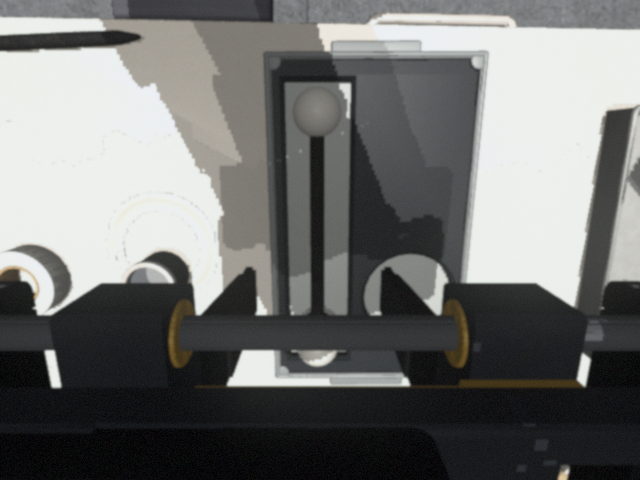

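servo_tool([
  {"claw": 0.6, "x": 0, "y": -3.5, "z": 1, "roll": 0},
  {"claw": 0.6, "x": 0.5, "y": -7, "z": 2, "roll": 0},
  {"claw": 0.6, "x": 1, "y": -10, "z": 3, "roll": 0},
  {"claw": 0.6, "x": 2.3, "y": -12, "z": 4, "roll": 0},
  {"claw": 0.6, "x": 2.3, "y": -13, "z": 4, "roll": 0},
  {"claw": 0.6, "x": 2.3, "y": -13, "z": 4, "roll": 0},
  {"claw": 0.6, "x": 2.3, "y": -13, "z": 4, "roll": 0},
])

```text
time_s: 8.32
ee_pos: [540.9, 161.2, 109.9]
tool_rot: [-0.013, 1.57, 0.013]
wrist_force: [-0.1, -0.8, 0.1]
width: 76.0
```

```bash
python3 -c "
from h import *
p=eyes.get_image('wrist');cv2.imwrite('pics/i.png',p['frame'][:,:,::-1])
to([541.5,161,15],91.5,'loupe');print(proj(p,[541.5,161,36]))
"
```

```text
loupe t=8.4 shift cm [9.52, -0.09, 0.03] roll -0.008 (jaw now 91.0, j6 -1.41 j1 0.17)
[np.float64(317.0608275880818), np.float64(250.16263096529937)]
```

View pics/i.png

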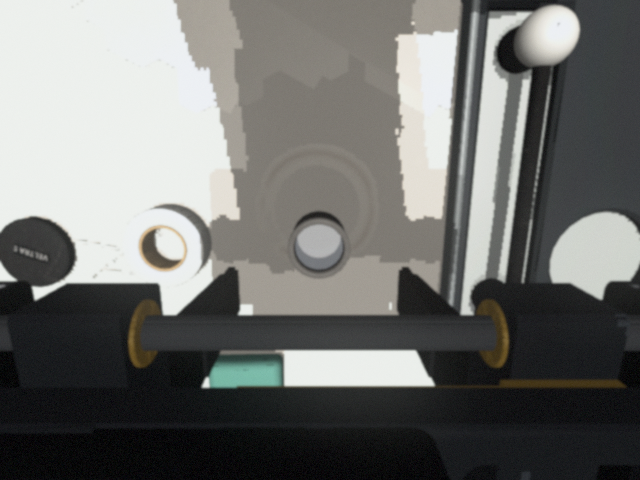

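servo_tool([
  {"claw": 0.6, "x": 3.5, "y": 0, "z": 0, "roll": 0},
  {"claw": 0.6, "x": 6.5, "y": 0, "z": 0, "roll": 0},
  {"claw": 0.4, "x": 8.5, "y": 0, "z": 0, "roll": 0},
  {"claw": 0.2, "x": 9.5, "y": 0, "z": 0, "roll": 0},
  {"claw": 0, "x": 9.5, "y": 0, "z": 0, "roll": 0},
  {"claw": -1, "x": 9.5, "y": 0, "z": 0, "roll": 0},
  {"claw": -1, "x": 9.5, "y": 0, "z": 0, "roll": 0},
  {"claw": -1, "x": 9.5, "y": 0, "z": 0, "roll": 0},
])

```text
time_s: 9.03
ee_pos: [541.8, 162.2, 16.6]
tool_rot: [-0.014, 1.567, 0.015]
wrist_force: [-1.0, 0.3, 0.9]
width: 41.5
```

servo_tool([
  {"claw": -1, "x": 0, "y": 0, "z": 0, "roll": 0},
  {"claw": -1, "x": 0, "y": 0, "z": 0, "roll": 0},
  {"claw": -1, "x": 0, "y": 0, "z": 0, "roll": 0},
])

```text
time_s: 9.28
ee_pos: [542.0, 162.2, 17.2]
tool_rot: [-0.014, 1.566, 0.015]
wrist_force: [-0.5, 0.1, -0.7]
width: 40.4
```

servo_tool([
  {"claw": -1, "x": -2, "y": 0, "z": 0, "roll": 0},
  {"claw": -1, "x": -5, "y": 0, "z": 0, "roll": 0},
  {"claw": -1, "x": -8, "y": -2, "z": 0, "roll": 0},
  {"claw": -1, "x": -11, "y": -5, "z": 0, "roll": 0},
  {"claw": -1, "x": -11, "y": -8.5, "z": 0, "roll": 0},
  {"claw": -1, "x": -11, "y": -12, "z": -1, "roll": 0},
  {"claw": -1, "x": -11, "y": -16, "z": -2, "roll": 0},
  {"claw": -1, "x": -11, "y": -20, "z": -3, "roll": 0},
])

```text
time_s: 9.95
ee_pos: [514.5, -39.8, 127.3]
tool_rot: [-0.014, 1.565, 0.015]
wrist_force: [1.0, -0.8, 0.2]
width: 41.1
```

```bash
python3 -c "
from h import *
to([495.7,-264.4,120],92.5,'loupe')
"
```

```text
loupe t=9.9 shift cm [0.71, -22.42, -2.31] roll -0.025 (jaw now 91.1, j6 -1.80 j1 -0.21)
```

servo_tool([
  {"claw": -1, "x": 0, "y": -4, "z": -0.5, "roll": 0},
  {"claw": -1, "x": 0, "y": -8, "z": -1, "roll": 0},
  {"claw": -1, "x": 0, "y": -12, "z": -1.5, "roll": 0},
  {"claw": -1, "x": 0, "y": -16, "z": -2, "roll": -0.025},
  {"claw": -1, "x": 0, "y": -20, "z": -2.3, "roll": -0.025},
  {"claw": -1, "x": 0.3, "y": -22, "z": -2.3, "roll": -0.025},
  {"claw": -1, "x": 0.7, "y": -22.4, "z": -2.3, "roll": -0.025},
  {"claw": -1, "x": 0.7, "y": -22.4, "z": -2.3, "roll": -0.025},
])

```text
time_s: 10.62
ee_pos: [495.2, -265.1, 119.3]
tool_rot: [-0.032, 1.566, 0.034]
wrist_force: [0.0, 0.1, -0.8]
width: 41.0
```

```bash
python3 -c "
from h import *
p=eyes.get_image('wrist');cv2.imwrite('pics/j.png',p['frame'][:,:,::-1])
print(proj(p,[495.7,-264.4,22]),proj(p,[419.7,-267.8,22]),proj(p,[575.5,-261,22]))
to([495.7,-264.4,30],92.5,'loupe')
"
```

```text
[np.float64(318.1650795933784), np.float64(240.95259319823498)] [np.float64(317.80299646824807), np.float64(133.24669569355686)] [np.float64(318.2794143512333), np.float64(339.2824876174454)]
loupe t=10.7 shift cm [8.96, -0.07, -0.0] roll -0.001 (jaw now 92.5, j6 -2.23 j1 -0.61)
```

View pics/j.png

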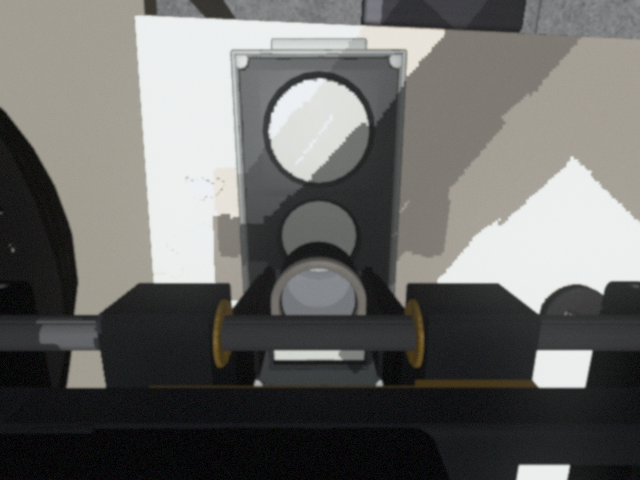

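servo_tool([
  {"claw": -1, "x": 2.5, "y": 0, "z": 0, "roll": 0},
  {"claw": -1, "x": 4.5, "y": 0, "z": 0, "roll": 0},
  {"claw": -1, "x": 6, "y": 0, "z": 0, "roll": 0},
  {"claw": -1, "x": 7.5, "y": 0, "z": 0, "roll": 0},
  {"claw": -1, "x": 8.3, "y": 0, "z": 0, "roll": 0},
  {"claw": -1, "x": 8.7, "y": 0, "z": 0, "roll": 0},
  {"claw": -1, "x": 9, "y": 0, "z": 0, "roll": 0},
  {"claw": -1, "x": 9, "y": 0, "z": 0, "roll": 0},
])

```text
time_s: 11.33
ee_pos: [495.8, -263.2, 29.7]
tool_rot: [-0.033, 1.566, 0.035]
wrist_force: [-0.6, 1.0, -1.1]
width: 40.7
```

```bash
python3 -c "
from h import *
p=eyes.get_image('wrist');cv2.imwrite('pics/k.png',p['frame'][:,:,::-1])
to([495.7,-264.4,30],92.5,'loupe')
"
```

```text
loupe t=11.4 shift cm [0.01, -0.09, -0.03] roll -0.000 (jaw now 92.5, j6 -2.23 j1 -0.61)
```

View pics/k.png

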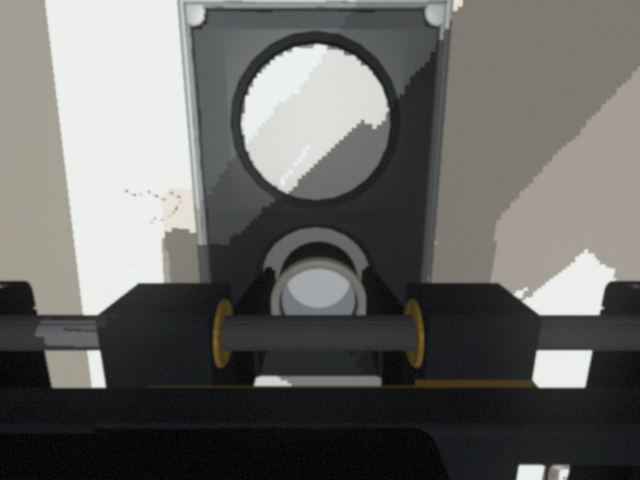

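servo_tool([
  {"claw": 0, "x": 0, "y": 0, "z": 0, "roll": 0},
  {"claw": 0.2, "x": 0, "y": 0, "z": 0, "roll": 0},
  {"claw": 0.3, "x": 0, "y": 0, "z": 0, "roll": 0},
  {"claw": 0.3, "x": -0.5, "y": 0, "z": 0, "roll": 0},
  {"claw": 0.6, "x": -3, "y": 0, "z": 0, "roll": 0},
  {"claw": 0.8, "x": -6, "y": 0, "z": 0, "roll": 0},
  {"claw": 0.8, "x": -10, "y": 0, "z": 0, "roll": 0},
  {"claw": 0.8, "x": -12, "y": 0, "z": 0, "roll": 0},
])

```text
time_s: 12.05
ee_pos: [496.0, -264.1, 154.3]
tool_rot: [-0.035, 1.562, 0.033]
wrist_force: [0.0, -1.1, -0.3]
width: 82.6
```

```bash
python3 -c "
from h import *
p=eyes.get_image('wrist');cv2.imwrite('pics/l.png',p['frame'][:,:,::-1])
p=eyes.get_image('top');cv2.imwrite('pics/l2.png',p['frame'][:,:,::-1])
to([647.4,9.5,140],91,'jar')
"
```

```text
jar t=12.2 shift cm [1.51, 26.72, 16.24] roll 0.026 (jaw now 92.5, j6 -2.23 j1 -0.61)
```

View pics/l.png

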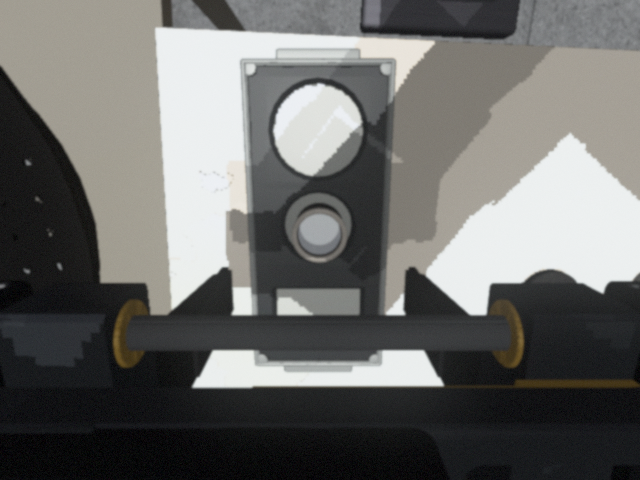

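View pics/l2.png

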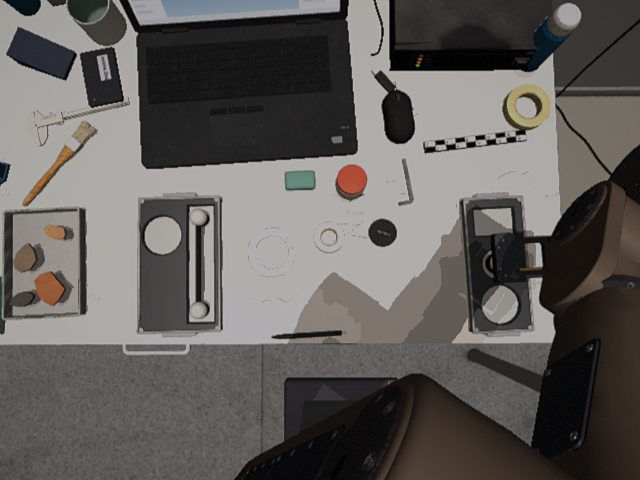

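servo_tool([
  {"claw": 1, "x": 0, "y": 3, "z": 2, "roll": 0.026},
  {"claw": 1, "x": 0, "y": 6.5, "z": 4, "roll": 0.026},
  {"claw": 1, "x": 0, "y": 10, "z": 6, "roll": 0.026},
  {"claw": 1, "x": 0, "y": 13.5, "z": 8, "roll": 0.026},
  {"claw": 1, "x": 0, "y": 17, "z": 10, "roll": 0.026},
  {"claw": 1, "x": 0, "y": 20.5, "z": 12, "roll": 0.026},
  {"claw": 1, "x": 1, "y": 23.5, "z": 14, "roll": 0.026},
  {"claw": 1, "x": 1.5, "y": 26, "z": 16.2, "roll": 0.026},
])

```text
time_s: 12.82
ee_pos: [647.2, 4.9, 138.9]
tool_rot: [-0.016, 1.562, 0.012]
wrist_force: [-0.3, -1.9, 0.1]
width: 95.2
```

```bash
python3 -c "
from h import *
to([647.4,9.5,140],91,'jar')
"
```

```text
jar t=12.8 shift cm [-0.11, 0.46, 0.03] roll 0.001 (jaw now 91.0, j6 -1.68 j1 -0.09)
```

servo_tool([
  {"claw": 1, "x": 0, "y": 0.5, "z": 0, "roll": 0},
  {"claw": 1, "x": 0, "y": 0.5, "z": 0, "roll": 0},
])

```text
time_s: 12.98
ee_pos: [646.8, 12.1, 137.3]
tool_rot: [-0.018, 1.564, 0.015]
wrist_force: [0.3, 0.1, 0.7]
width: 95.3
```

```bash
python3 -c "
from h import *
p=eyes.get_image('wrist');cv2.imwrite('pics/m.png',p['frame'][:,:,::-1])
to([647.4,9.5,16],91,'jar');print(proj(p,[647.4,9.5,68]))
"
```

```text
jar t=13.0 shift cm [12.18, -0.08, 0.01] roll 0.002 (jaw now 91.1, j6 -1.67 j1 -0.09)
[np.float64(313.72183138230406), np.float64(251.59759267095026)]
```

View pics/m.png

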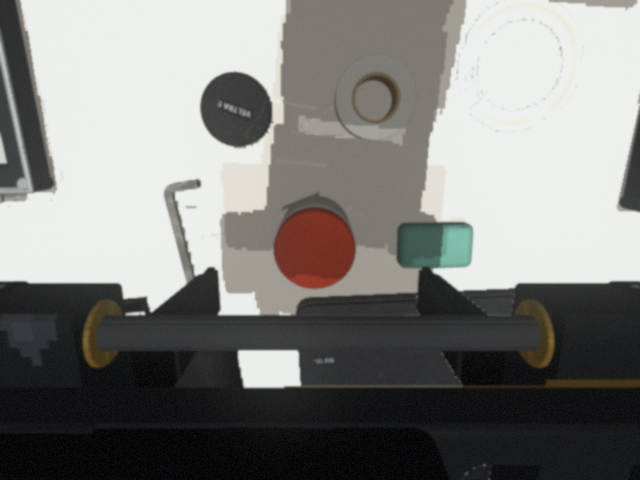

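servo_tool([
  {"claw": 0.65, "x": 2, "y": -0.1, "z": 0, "roll": 0},
  {"claw": 0.65, "x": 4, "y": -0.1, "z": 0, "roll": 0},
  {"claw": 0.65, "x": 7, "y": -0.1, "z": 0, "roll": 0},
  {"claw": 0.65, "x": 10, "y": -0.1, "z": 0, "roll": 0},
  {"claw": 0.65, "x": 11.5, "y": -0.1, "z": 0, "roll": 0},
  {"claw": 0.6, "x": 12.2, "y": -0.1, "z": 0, "roll": 0},
  {"claw": 0.4, "x": 12.2, "y": -0.1, "z": 0, "roll": 0},
  {"claw": 0, "x": 12.2, "y": -0.1, "z": 0, "roll": 0},
])

```text
time_s: 13.7
ee_pos: [647.4, 8.4, 16.5]
tool_rot: [-0.017, 1.563, 0.013]
wrist_force: [0.3, -0.7, 0.0]
width: 67.5
```

servo_tool([
  {"claw": -1, "x": 0, "y": 0, "z": 0, "roll": 0},
  {"claw": -1, "x": 0, "y": 0, "z": 0, "roll": 0},
  {"claw": -1, "x": 0, "y": 0, "z": 0, "roll": 0},
  {"claw": -1, "x": 0, "y": 0, "z": 0, "roll": 0},
])

```text
time_s: 14.03
ee_pos: [648.1, 7.9, 18.2]
tool_rot: [-0.017, 1.561, 0.012]
wrist_force: [-2.0, -3.1, 7.2]
width: 56.3
```

servo_tool([
  {"claw": -1, "x": -0.5, "y": 0, "z": 0, "roll": 0},
  {"claw": -1, "x": -3, "y": 0, "z": 0, "roll": 0},
  {"claw": -1, "x": -6, "y": 0, "z": -0.5, "roll": 0},
  {"claw": -1, "x": -9, "y": -1.5, "z": -2, "roll": 0},
  {"claw": -1, "x": -12, "y": -4, "z": -4, "roll": 0},
  {"claw": -1, "x": -12, "y": -7, "z": -6, "roll": 0},
  {"claw": -1, "x": -12, "y": -10, "z": -8.5, "roll": 0},
  {"claw": -1, "x": -12, "y": -13, "z": -11, "roll": 0},
])

```text
time_s: 14.7
ee_pos: [538.5, -124.6, 138.8]
tool_rot: [-0.019, 1.559, 0.013]
wrist_force: [0.7, -0.2, -1.1]
width: 56.0
```

```bash
python3 -c "
from h import *
to([419.7,-267.8,138],92.5,'jar')
"
```

```text
jar t=14.7 shift cm [-0.01, -14.08, -12.16] roll -0.024 (jaw now 91.1, j6 -1.94 j1 -0.35)
```

servo_tool([
  {"claw": -1, "x": 0, "y": -3, "z": -2.5, "roll": 0},
  {"claw": -1, "x": 0, "y": -6, "z": -5, "roll": 0},
  {"claw": -1, "x": 0, "y": -9, "z": -7.5, "roll": -0.024},
  {"claw": -1, "x": 0, "y": -11.5, "z": -10, "roll": -0.024},
  {"claw": -1, "x": 0, "y": -13.3, "z": -11.5, "roll": -0.024},
  {"claw": -1, "x": 0, "y": -14.1, "z": -12.2, "roll": -0.024},
  {"claw": -1, "x": 0, "y": -14.1, "z": -12.2, "roll": -0.024},
  {"claw": -1, "x": 0, "y": -14.1, "z": -12.2, "roll": -0.024},
])

```text
time_s: 15.37
ee_pos: [419.5, -267.9, 138.3]
tool_rot: [-0.037, 1.558, 0.03]
wrist_force: [0.5, 0.8, -1.9]
width: 56.2
```

```bash
python3 -c "
from h import *
p=eyes.get_image('wrist');cv2.imwrite('pics/n.png',p['frame'][:,:,::-1])
p=eyes.get_image('top');cv2.imwrite('pics/n2.png',p['frame'][:,:,::-1])
to([419.7,-267.8,31],92.5,'jar');print(pose()[2]['qpos'])
"
```

```text
jar t=15.5 shift cm [10.71, -0.01, -0.16] roll 0.001 (jaw now 92.6, j6 -2.32 j1 -0.70)
[-0.7020602   0.41095309  1.95917362  0.00722977  0.7597983  -2.32308376]
```

View pics/n.png

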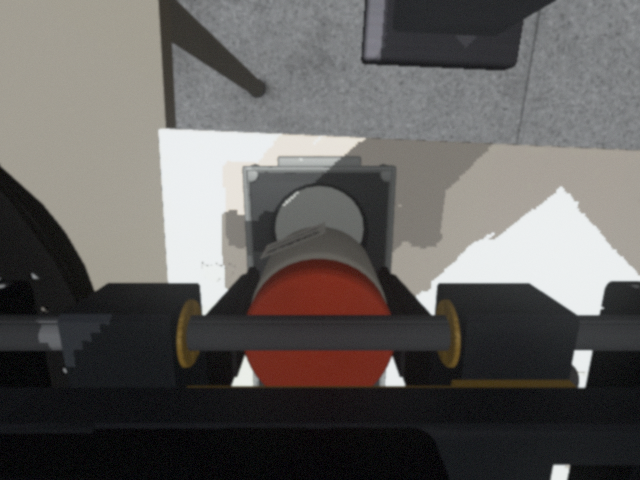

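View pics/n2.png

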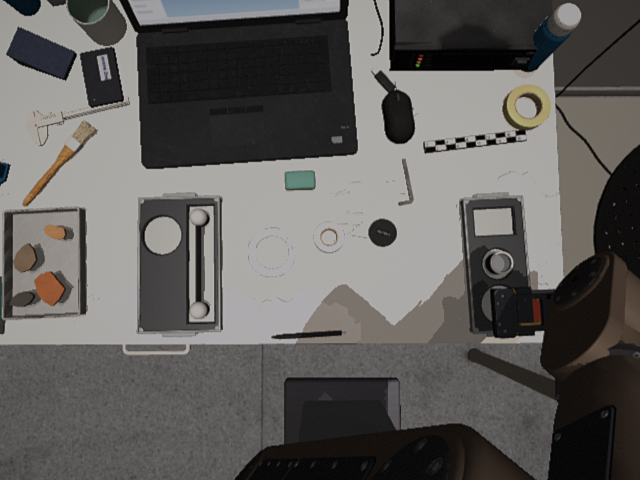

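servo_tool([
  {"claw": -1, "x": 3, "y": 0, "z": -0.1, "roll": 0},
  {"claw": -1, "x": 5.5, "y": 0, "z": -0.2, "roll": 0},
  {"claw": -1, "x": 7.5, "y": 0, "z": -0.2, "roll": 0},
  {"claw": -1, "x": 9, "y": 0, "z": -0.2, "roll": 0},
  {"claw": -1, "x": 10, "y": 0, "z": -0.2, "roll": 0},
  {"claw": -1, "x": 10.4, "y": 0, "z": -0.2, "roll": 0},
  {"claw": -1, "x": 10.7, "y": 0, "z": -0.2, "roll": 0},
  {"claw": -1, "x": 10.8, "y": 0, "z": -0.2, "roll": 0},
])

```text
time_s: 16.13
ee_pos: [419.8, -267.5, 30.2]
tool_rot: [-0.039, 1.558, 0.032]
wrist_force: [0.0, -0.6, -0.7]
width: 56.4
```

```bash
python3 -c "
from h import *
p=eyes.get_image('wrist');cv2.imwrite('pics/o.png',p['frame'][:,:,::-1])
to([419.7,-267.8,30],92.5,'jar');print(pose()[2]['wrist_force'])
"
```

```text
jar t=16.2 shift cm [0.04, -0.01, -0.01] roll 0.002 (jaw now 92.6, j6 -2.33 j1 -0.70)
[-1.05781071  0.48611567 -0.77927355]
```

View pics/o.png

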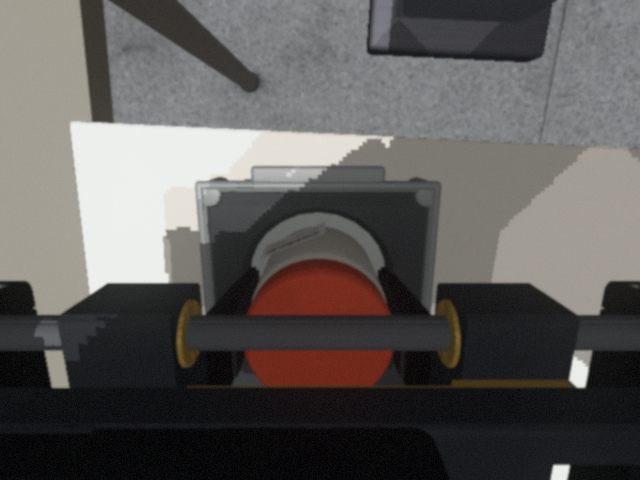

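servo_tool([
  {"claw": 0.3, "x": 0, "y": 0, "z": 0, "roll": 0},
  {"claw": 0.5, "x": 0, "y": 0, "z": 0, "roll": 0},
  {"claw": 0.6, "x": 0, "y": 0, "z": 0, "roll": 0},
  {"claw": 0.6, "x": 0, "y": 0, "z": 0, "roll": 0},
  {"claw": 0.6, "x": -2, "y": 0, "z": 0, "roll": 0},
  {"claw": 0.8, "x": -5, "y": 0, "z": 0, "roll": 0},
  {"claw": 0.8, "x": -9, "y": 0, "z": 0, "roll": 0},
  {"claw": 0.8, "x": -12, "y": 0, "z": 0, "roll": 0},
])

```text
time_s: 16.85
ee_pos: [418.2, -267.2, 152.8]
tool_rot: [-0.039, 1.557, 0.032]
wrist_force: [0.2, -0.8, -0.3]
width: 84.8
```

```bash
python3 -c "
from h import *
p=eyes.get_image('wrist');cv2.imwrite('pics/q.png',p['frame'][:,:,::-1])
to([656.5,105.2,120],90.5,'putty')
"
```

```text
putty t=16.9 shift cm [3.85, 36.28, 25.28] roll 0.037 (jaw now 92.6, j6 -2.33 j1 -0.70)
```

View pics/q.png

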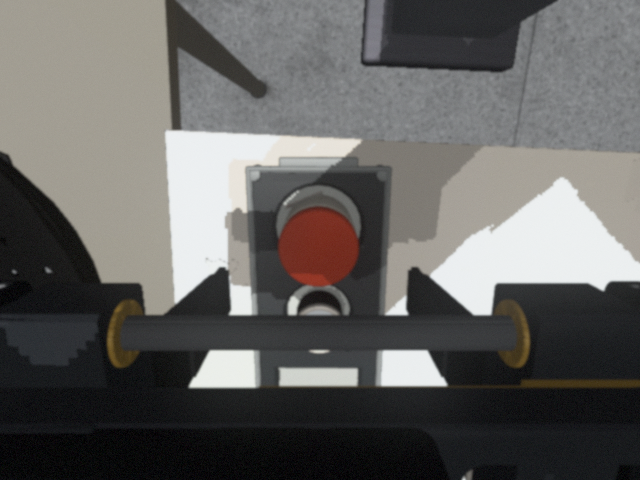

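servo_tool([
  {"claw": 0.6, "x": 0, "y": 3, "z": 2, "roll": 0},
  {"claw": 0.6, "x": 0, "y": 6, "z": 4, "roll": 0},
  {"claw": 0.6, "x": 0, "y": 9, "z": 6, "roll": 0},
  {"claw": 0.6, "x": 0, "y": 12, "z": 8.3, "roll": 0.037},
  {"claw": 0.6, "x": 0, "y": 15, "z": 10.5, "roll": 0.037},
  {"claw": 0.6, "x": 0, "y": 18, "z": 12.5, "roll": 0.037},
  {"claw": 0.6, "x": 0, "y": 21, "z": 14.5, "roll": 0.037},
  {"claw": 0.6, "x": 0, "y": 24, "z": 16.5, "roll": 0.037},
])

```text
time_s: 17.57
ee_pos: [574.3, -19.4, 158.3]
tool_rot: [-0.014, 1.552, -0.001]
wrist_force: [0.2, -1.0, -0.3]
width: 76.3
```

```bash
python3 -c "
from h import *
to([656.5,105.2,120],90.5,'putty')
"
```

```text
putty t=17.6 shift cm [3.87, 12.42, 8.26] roll -0.000 (jaw now 90.5, j6 -1.72 j1 -0.15)
```

servo_tool([
  {"claw": 0.6, "x": 0, "y": 3, "z": 2, "roll": 0},
  {"claw": 0.6, "x": 1, "y": 6, "z": 4, "roll": 0},
  {"claw": 0.6, "x": 2, "y": 9, "z": 6, "roll": 0},
  {"claw": 0.6, "x": 3, "y": 11.5, "z": 7.7, "roll": 0},
  {"claw": 0.6, "x": 3.9, "y": 12.4, "z": 8.3, "roll": 0},
  {"claw": 0.6, "x": 3.9, "y": 12.4, "z": 8.3, "roll": 0},
  {"claw": 0.6, "x": 3.9, "y": 12.4, "z": 8.3, "roll": 0},
])

```text
time_s: 18.15
ee_pos: [656.3, 104.8, 119.0]
tool_rot: [-0.015, 1.553, -0.0]
wrist_force: [-0.9, 0.2, 0.6]
width: 75.9
```

```bash
python3 -c "
from h import *
p=eyes.get_image('wrist');cv2.imwrite('pics/r.png',p['frame'][:,:,::-1])
to([656.5,105.2,13],90.5,'putty');print(proj(p,[656.5,105.2,23]))
W=cloud(p);r=nets.cut_out('putty',p)
if r:
  q=W[r[0]['mask']];q=q[(q[:,2]>18)&(q[:,2]<30)];print(r[0]['p'],cv2.minAreaRect(q[:,:2].astype(np.float32)),q.mean(0))
"
```

```text
putty t=18.2 shift cm [10.67, 0.21, -0.18] roll -0.001 (jaw now 90.5, j6 -1.51 j1 0.06)
[np.float64(319.35438755328875), np.float64(239.33353738479917)]
0.68 ((655.9309692382812, 105.91959381103516), (35.627132415771484, 57.0938835144043), 2.0002682209014893) [654.84279447 106.2901796   22.01716593]
```

View pics/r.png

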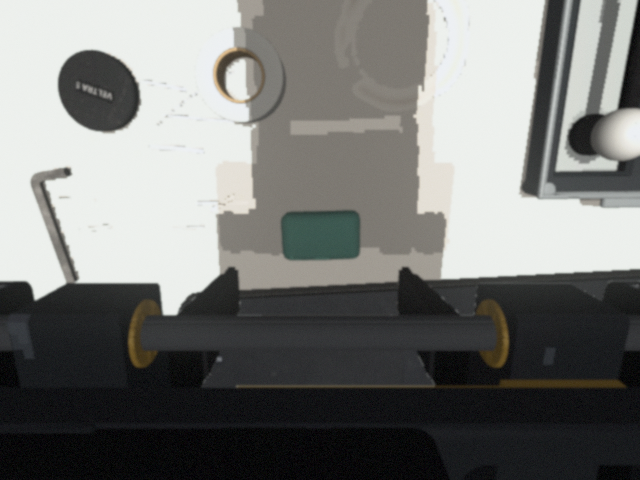

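servo_tool([
  {"claw": 0.6, "x": 3, "y": 0.1, "z": -0.1, "roll": 0},
  {"claw": 0.6, "x": 6, "y": 0.1, "z": -0.1, "roll": 0},
  {"claw": 0.6, "x": 8.5, "y": 0.1, "z": -0.2, "roll": 0},
  {"claw": 0.6, "x": 10, "y": 0.1, "z": -0.2, "roll": 0},
  {"claw": 0.6, "x": 10.6, "y": 0.1, "z": -0.2, "roll": 0},
  {"claw": 0.4, "x": 10.7, "y": 0.1, "z": -0.2, "roll": 0},
  {"claw": 0, "x": 10.7, "y": 0.1, "z": -0.2, "roll": 0},
  {"claw": -0.5, "x": 10.7, "y": 0.1, "z": -0.2, "roll": 0},
])

```text
time_s: 18.92
ee_pos: [657.2, 103.4, 14.8]
tool_rot: [-0.013, 1.55, -0.002]
wrist_force: [0.0, -0.6, -0.5]
width: 61.3
```

servo_tool([
  {"claw": -1, "x": 0, "y": 0, "z": 0, "roll": 0},
  {"claw": -1, "x": 0, "y": 0, "z": 0, "roll": 0},
  {"claw": -1, "x": 0, "y": 0, "z": 0, "roll": 0},
  {"claw": -1, "x": 0, "y": 0, "z": 0, "roll": 0},
])

```text
time_s: 19.25
ee_pos: [657.4, 103.4, 15.4]
tool_rot: [-0.013, 1.549, -0.002]
wrist_force: [-0.9, -0.1, 4.1]
width: 56.6
```

servo_tool([
  {"claw": -1, "x": -1.5, "y": 0, "z": 0, "roll": 0},
  {"claw": -1, "x": -4, "y": 0, "z": 0, "roll": 0},
  {"claw": -1, "x": -7, "y": 0, "z": 0, "roll": 0},
  {"claw": -1, "x": -10, "y": 0, "z": 0, "roll": 0},
  {"claw": -1, "x": -12, "y": -2, "z": -0.5, "roll": 0},
  {"claw": -1, "x": -12, "y": -5, "z": -1, "roll": 0},
  {"claw": -1, "x": -12, "y": -8.5, "z": -2, "roll": 0},
  {"claw": -1, "x": -12, "y": -12, "z": -3, "roll": 0},
])

```text
time_s: 19.92
ee_pos: [625.2, -16.4, 136.4]
tool_rot: [-0.014, 1.548, -0.001]
wrist_force: [0.6, 0.2, -0.9]
width: 56.5
```

```bash
python3 -c "
from h import *
p=eyes.get_image('wrist');cv2.imwrite('pics/s.png',p['frame'][:,:,::-1])
to([575.5,-261,120],92,'putty')
"
```

```text
putty t=20.0 shift cm [1.77, -23.86, -4.99] roll -0.029 (jaw now 90.3, j6 -1.71 j1 -0.14)
```

View pics/s.png

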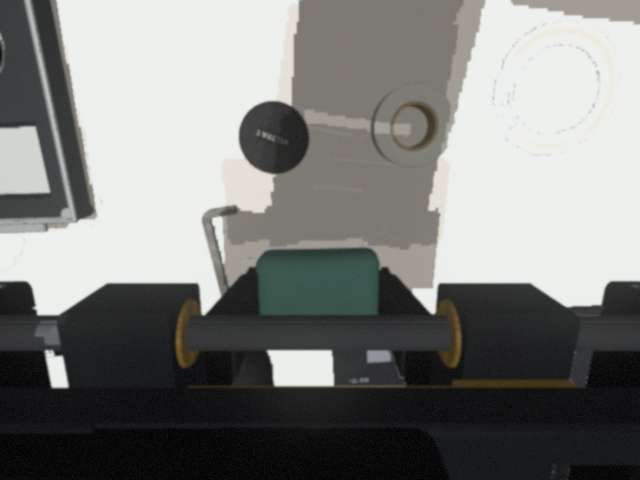

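servo_tool([
  {"claw": -1, "x": 0, "y": -3.5, "z": -0.8, "roll": 0},
  {"claw": -1, "x": 0, "y": -7, "z": -1.6, "roll": 0},
  {"claw": -1, "x": 0, "y": -10.5, "z": -2.4, "roll": 0},
  {"claw": -1, "x": 0, "y": -14, "z": -3.2, "roll": -0.029},
  {"claw": -1, "x": 0, "y": -17.5, "z": -4, "roll": -0.029},
  {"claw": -1, "x": 0, "y": -21, "z": -4.6, "roll": -0.029},
  {"claw": -1, "x": 0.8, "y": -23.4, "z": -5, "roll": -0.029},
  {"claw": -1, "x": 1.8, "y": -23.8, "z": -5, "roll": -0.029},
])

```text
time_s: 20.63
ee_pos: [574.9, -264.5, 120.1]
tool_rot: [-0.035, 1.548, 0.014]
wrist_force: [-0.7, 0.1, -0.9]
width: 56.5
```

```bash
python3 -c "
from h import *
p=eyes.get_image('top');cv2.imwrite('pics/t2.png',p['frame'][:,:,::-1])
p=eyes.get_image('wrist');cv2.imwrite('pics/t.png',p['frame'][:,:,::-1])
print(proj(p,[575.5,-261,22]))
to([576.3,-261.5,28],92.3,'putty')
"
```

```text
[np.float64(321.2624193284439), np.float64(240.54245942879572)]
putty t=20.7 shift cm [9.01, 0.04, 0.01] roll -0.008 (jaw now 91.9, j6 -2.14 j1 -0.53)
```

View pics/t.png

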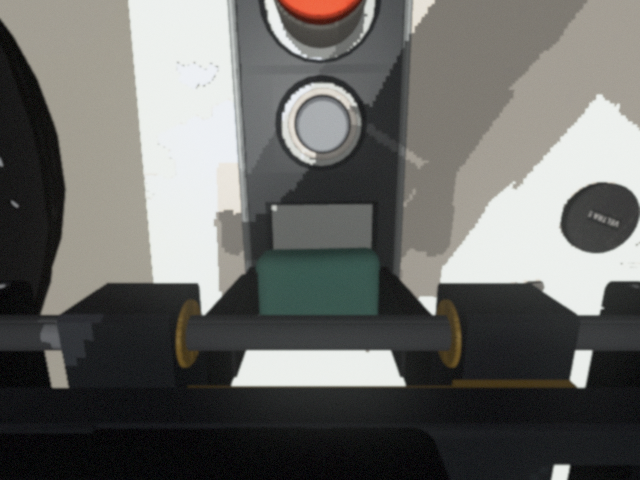

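View pics/t2.png

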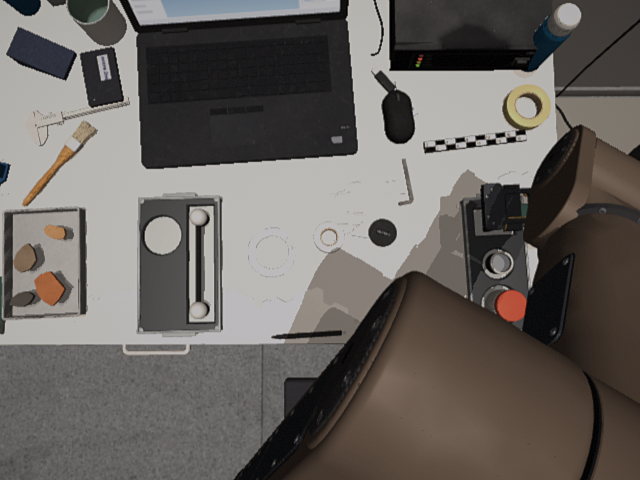

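servo_tool([
  {"claw": -1, "x": 3, "y": 0.1, "z": 0, "roll": 0},
  {"claw": -1, "x": 5, "y": 0.1, "z": 0, "roll": -0.01},
  {"claw": -1, "x": 6.8, "y": 0.1, "z": 0, "roll": -0.01},
  {"claw": -1, "x": 7.8, "y": 0.1, "z": 0, "roll": -0.01},
  {"claw": -1, "x": 8.4, "y": 0.1, "z": 0, "roll": -0.01},
  {"claw": -1, "x": 8.8, "y": 0.1, "z": 0, "roll": -0.01},
  {"claw": -1, "x": 9, "y": 0.1, "z": 0, "roll": -0.01},
  {"claw": -1, "x": 9, "y": 0.1, "z": 0, "roll": -0.01},
])

```text
time_s: 21.4
ee_pos: [576.5, -260.7, 28.5]
tool_rot: [-0.042, 1.551, 0.026]
wrist_force: [-0.0, -0.3, -1.5]
width: 56.9
```

```bash
python3 -c "
from h import *
p=eyes.get_image('wrist');cv2.imwrite('pics/v.png',p['frame'][:,:,::-1])
to([576.3,-261,28],92.3,'putty');print(pose()[2]['wrist_force'])
"
```

```text
putty t=21.4 shift cm [0.07, -0.01, -0.02] roll 0.002 (jaw now 92.4, j6 -2.15 j1 -0.53)
[ 0.2341643  -0.08454499 -0.56311528]
```

View pics/v.png

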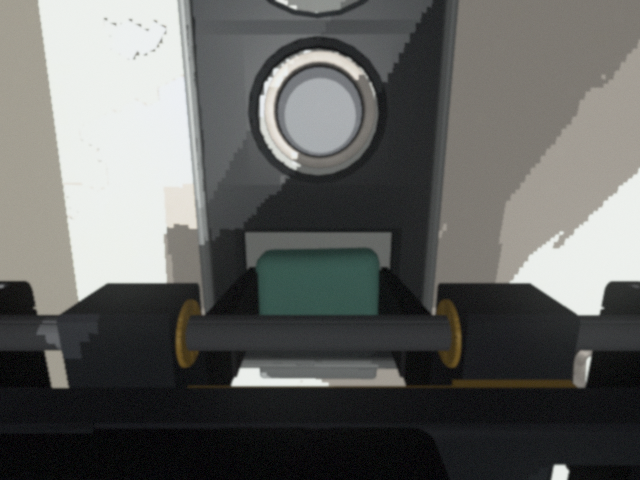

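servo_tool([
  {"claw": 0.3, "x": 0, "y": 0, "z": 0, "roll": 0},
  {"claw": 0.5, "x": 0, "y": 0, "z": 0, "roll": 0},
  {"claw": 0.5, "x": 0, "y": 0, "z": 0, "roll": 0},
  {"claw": 0.5, "x": 0, "y": 0, "z": 0, "roll": 0},
  {"claw": 0.6, "x": -2, "y": 0, "z": 0, "roll": 0},
  {"claw": 0.6, "x": -5, "y": 0, "z": 0, "roll": 0},
  {"claw": 0.6, "x": -9, "y": 0, "z": 0, "roll": 0},
  {"claw": 0.6, "x": -12, "y": 0, "z": 0, "roll": 0},
])

```text
time_s: 22.12
ee_pos: [574.2, -259.8, 151.3]
tool_rot: [-0.042, 1.55, 0.025]
wrist_force: [0.4, -0.7, 0.1]
width: 76.0
```

```bash
python3 -c "
from h import *
p=eyes.get_image('wrist');cv2.imwrite('pics/w.png',p['frame'][:,:,::-1])
to([545.8,50.5,110],91,'roll')
"
```

```text
roll t=22.2 shift cm [4.15, 31.29, -1.8] roll 0.025 (jaw now 92.4, j6 -2.14 j1 -0.53)
```

View pics/w.png

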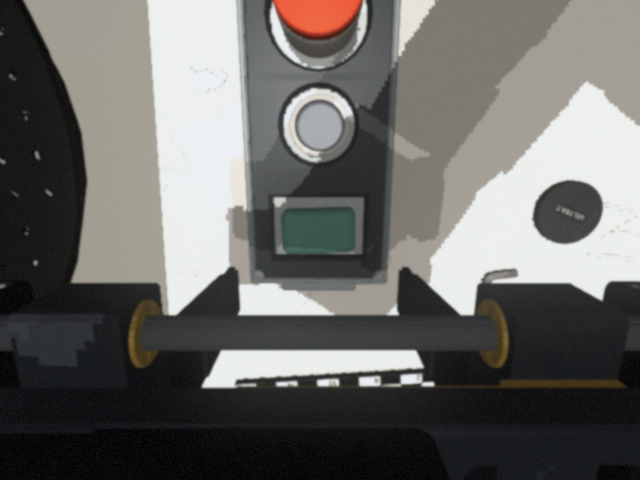

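Putty is seated. On to the roll.

servo_tool([
  {"claw": 0.6, "x": 0, "y": 4, "z": 0, "roll": 0},
  {"claw": 0.6, "x": 0, "y": 8, "z": -0.5, "roll": 0},
  {"claw": 0.6, "x": 0, "y": 12, "z": -1, "roll": 0},
  {"claw": 0.6, "x": 0, "y": 16, "z": -1.5, "roll": 0.025},
  {"claw": 0.6, "x": 0.5, "y": 20, "z": -1.8, "roll": 0.025},
  {"claw": 0.6, "x": 1, "y": 24, "z": -1.8, "roll": 0.025},
  {"claw": 0.6, "x": 2, "y": 28, "z": -1.8, "roll": 0.025},
  {"claw": 0.6, "x": 3, "y": 30.5, "z": -1.8, "roll": 0.025},
])

```text
time_s: 22.83
ee_pos: [545.4, 45.8, 121.7]
tool_rot: [-0.026, 1.542, 0.004]
wrist_force: [1.1, -0.4, -0.2]
width: 76.4
```

```bash
python3 -c "
from h import *
to([545.8,50.5,110],91,'roll')
"
```

```text
roll t=22.8 shift cm [1.16, 0.49, 0.01] roll 0.001 (jaw now 91.1, j6 -1.61 j1 -0.03)
```

servo_tool([
  {"claw": 0.6, "x": 1, "y": 0.5, "z": 0, "roll": 0},
  {"claw": 0.6, "x": 1.1, "y": 0.5, "z": 0, "roll": 0},
  {"claw": 0.6, "x": 1.1, "y": 0.5, "z": 0, "roll": 0},
  {"claw": 0.6, "x": 1.1, "y": 0.5, "z": 0, "roll": 0},
])

```text
time_s: 23.17
ee_pos: [546.0, 49.4, 110.9]
tool_rot: [-0.026, 1.542, 0.003]
wrist_force: [0.1, -0.3, 0.0]
width: 76.0
```

```bash
python3 -c "
from h import *
p=eyes.get_image('wrist');cv2.imwrite('pics/x.png',p['frame'][:,:,::-1])
to([545.8,50.5,13],91,'roll');print(proj(p,[545.8,50.5,22]))
"
```

```text
roll t=23.2 shift cm [9.79, 0.27, -0.31] roll -0.000 (jaw now 91.0, j6 -1.60 j1 -0.02)
[np.float64(320.88359921030514), np.float64(240.09751522831172)]
```

View pics/x.png

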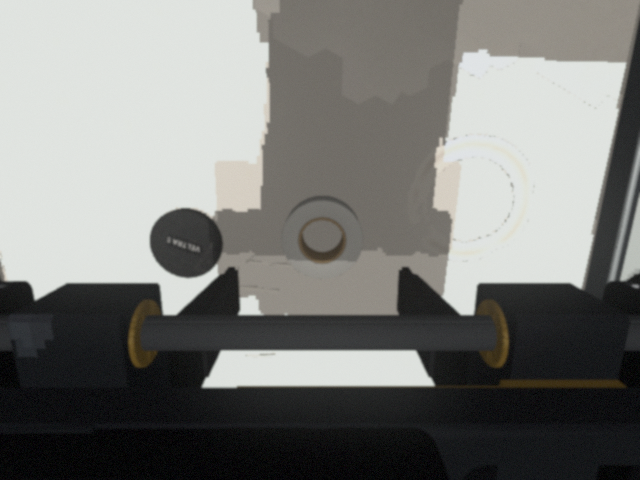

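servo_tool([
  {"claw": 0.6, "x": 3, "y": 0.1, "z": -0.1, "roll": 0},
  {"claw": 0.6, "x": 6, "y": 0.2, "z": -0.2, "roll": 0},
  {"claw": 0.6, "x": 8, "y": 0.2, "z": -0.3, "roll": 0},
  {"claw": 0.6, "x": 9.3, "y": 0.2, "z": -0.3, "roll": 0},
  {"claw": 0.6, "x": 9.8, "y": 0.2, "z": -0.3, "roll": 0},
  {"claw": 0.6, "x": 9.8, "y": 0.2, "z": -0.3, "roll": 0},
  {"claw": 0.3, "x": 9.8, "y": 0.2, "z": -0.3, "roll": 0},
  {"claw": 0, "x": 9.8, "y": 0.2, "z": -0.3, "roll": 0},
])

```text
time_s: 23.88
ee_pos: [546.5, 49.4, 14.1]
tool_rot: [-0.025, 1.54, 0.002]
wrist_force: [0.5, 0.5, 0.2]
width: 67.6
```

servo_tool([
  {"claw": -1, "x": 0.1, "y": 0, "z": 0, "roll": 0},
  {"claw": -1, "x": 0.1, "y": 0, "z": 0, "roll": 0},
  {"claw": -1, "x": 0.1, "y": 0, "z": 0, "roll": 0},
  {"claw": -1, "x": 0.1, "y": 0, "z": 0, "roll": 0},
])

```text
time_s: 24.22
ee_pos: [547.2, 49.2, 14.0]
tool_rot: [-0.025, 1.538, 0.002]
wrist_force: [-0.3, -1.2, 8.0]
width: 56.6
```

servo_tool([
  {"claw": -1, "x": -1, "y": 0, "z": 0, "roll": 0},
  {"claw": -1, "x": -3, "y": 0, "z": 0, "roll": 0},
  {"claw": -1, "x": -6, "y": 0, "z": 0, "roll": 0},
  {"claw": -1, "x": -9, "y": 0, "z": 0, "roll": 0},
  {"claw": -1, "x": -12, "y": 2, "z": 0, "roll": 0},
  {"claw": -1, "x": -12.5, "y": 5, "z": 0, "roll": 0},
  {"claw": -1, "x": -12.5, "y": 8.5, "z": 0, "roll": 0},
  {"claw": -1, "x": -12.5, "y": 12, "z": 0, "roll": 0},
])

```text
time_s: 24.88
ee_pos: [541.0, 172.2, 139.1]
tool_rot: [-0.024, 1.536, 0.001]
wrist_force: [0.3, 0.5, -0.4]
width: 57.0
```

```bash
python3 -c "
from h import *
p=eyes.get_image('wrist');cv2.imwrite('pics/y.png',p['frame'][:,:,::-1])
to([551.2,364,130],91.3,'roll')
"
```

```text
roll t=24.9 shift cm [0.65, 18.67, 1.38] roll -0.005 (jaw now 91.0, j6 -1.36 j1 0.21)
```

View pics/y.png

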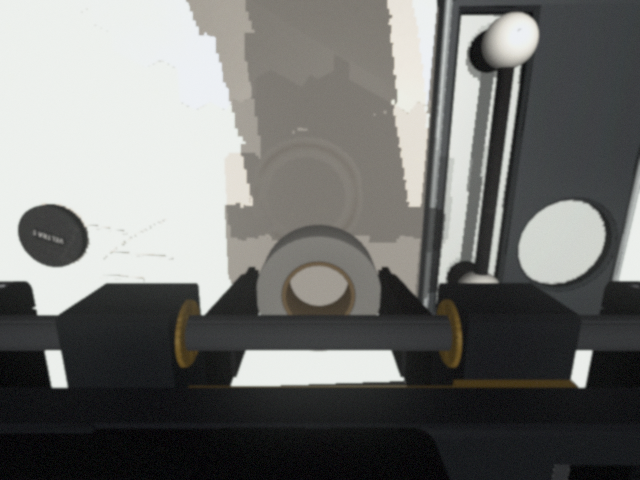

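servo_tool([
  {"claw": -1, "x": 0, "y": 3, "z": 0.2, "roll": 0},
  {"claw": -1, "x": 0, "y": 6.5, "z": 0.5, "roll": 0},
  {"claw": -1, "x": 0, "y": 10, "z": 0.8, "roll": 0},
  {"claw": -1, "x": 0, "y": 13.5, "z": 1, "roll": 0},
  {"claw": -1, "x": 0, "y": 16.5, "z": 1.3, "roll": 0},
  {"claw": -1, "x": 0.3, "y": 18.3, "z": 1.4, "roll": 0},
  {"claw": -1, "x": 0.6, "y": 18.7, "z": 1.4, "roll": 0},
  {"claw": -1, "x": 0.6, "y": 18.7, "z": 1.4, "roll": 0},
])

```text
time_s: 25.6
ee_pos: [550.6, 365.1, 130.2]
tool_rot: [-0.027, 1.537, 0.005]
wrist_force: [0.1, 0.7, -0.3]
width: 56.6
```

```bash
python3 -c "
from h import *
p=eyes.get_image('wrist');cv2.imwrite('pics/z.png',p['frame'][:,:,::-1])
to([551.5,364,26.5],91.3,'roll');print(proj(p,[551.2,364,22]))
"
```

```text
roll t=25.6 shift cm [10.39, 0.14, -0.28] roll -0.004 (jaw now 91.1, j6 -1.07 j1 0.50)
[np.float64(318.04201813744504), np.float64(233.26691684525449)]
```

View pics/z.png

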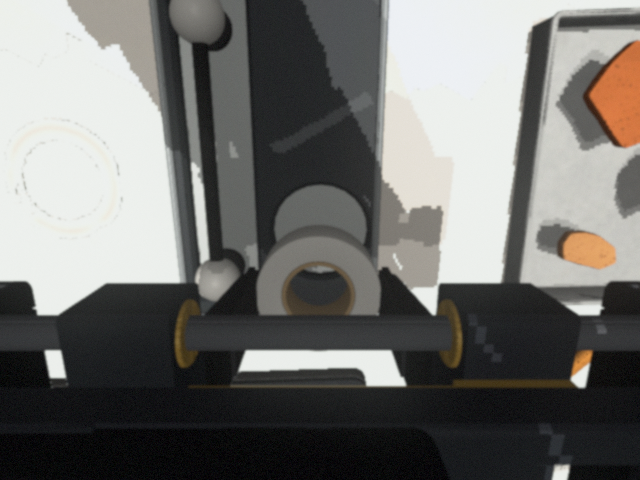

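servo_tool([
  {"claw": -1, "x": 3, "y": 0, "z": -0.1, "roll": 0},
  {"claw": -1, "x": 5.5, "y": 0, "z": -0.2, "roll": 0},
  {"claw": -1, "x": 7.5, "y": 0.1, "z": -0.3, "roll": 0},
  {"claw": -1, "x": 9, "y": 0.1, "z": -0.3, "roll": 0},
  {"claw": -1, "x": 9.7, "y": 0.1, "z": -0.3, "roll": 0},
  {"claw": -1, "x": 10.2, "y": 0.1, "z": -0.3, "roll": 0},
  {"claw": -1, "x": 10.3, "y": 0.1, "z": -0.3, "roll": 0},
  {"claw": -1, "x": 10.3, "y": 0.1, "z": -0.3, "roll": 0},
])

```text
time_s: 26.32
ee_pos: [551.7, 363.3, 28.1]
tool_rot: [-0.025, 1.536, 0.004]
wrist_force: [-0.0, -0.7, -0.1]
width: 56.7
```

```bash
python3 -c "
from h import *
p=eyes.get_image('wrist');cv2.imwrite('pics/za.png',p['frame'][:,:,::-1])
to([551.5,364,26.5],91.3,'roll');print(pose()[2]['wrist_force'])
"
```

```text
roll t=26.4 shift cm [0.19, 0.05, -0.03] roll -0.004 (jaw now 91.1, j6 -1.07 j1 0.49)
[ 0.35748405  1.06167192 -0.56086087]
```

View pics/za.png

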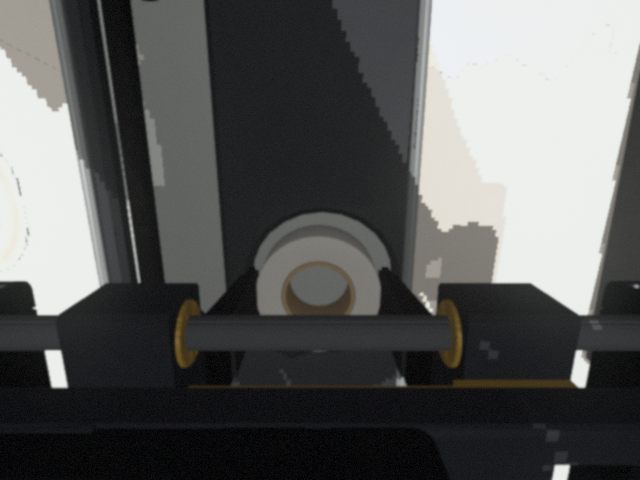

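servo_tool([
  {"claw": -1, "x": 0.15, "y": 0.15, "z": 0, "roll": 0},
  {"claw": -1, "x": 0.15, "y": 0.15, "z": 0, "roll": 0},
  {"claw": 0.2, "x": 0.15, "y": 0.15, "z": 0, "roll": 0},
  {"claw": 0.4, "x": 0.15, "y": 0.15, "z": 0, "roll": 0},
  {"claw": 0.5, "x": 0.1, "y": 0.15, "z": 0, "roll": 0},
  {"claw": 0.5, "x": 0, "y": 0.1, "z": 0, "roll": 0},
  {"claw": 0.5, "x": -2, "y": 0.1, "z": 0, "roll": 0},
  {"claw": 0.5, "x": -5, "y": 0, "z": 0, "roll": 0},
])

```text
time_s: 27.03
ee_pos: [548.9, 363.4, 76.4]
tool_rot: [-0.027, 1.54, 0.003]
wrist_force: [-0.0, -0.1, 0.2]
width: 70.9
```

servo_tool([
  {"claw": 0.5, "x": -3, "y": 0, "z": 0, "roll": 0},
  {"claw": 0.5, "x": -6, "y": 0, "z": 0, "roll": 0},
  {"claw": 0.5, "x": -8, "y": 0, "z": 0, "roll": 0},
  {"claw": 0.5, "x": -10, "y": 0, "z": 0, "roll": 0},
  {"claw": 0.5, "x": -10, "y": 0, "z": 0, "roll": 0},
  {"claw": 0.5, "x": -10, "y": 0, "z": 0, "roll": 0},
])

```text
time_s: 27.53
ee_pos: [546.0, 365.1, 177.4]
tool_rot: [-0.026, 1.538, 0.003]
wrist_force: [0.2, 0.4, -0.4]
width: 71.1
```

```bash
python3 -c "
from h import *
p=eyes.get_image('wrist');cv2.imwrite('pics/zb.png',p['frame'][:,:,::-1])
to([480,500,250],91,'away')
"
```

```text
away t=27.6 shift cm [-7.79, 13.52, -6.07] roll 0.001 (jaw now 91.1, j6 -1.07 j1 0.50)
```

View pics/zb.png

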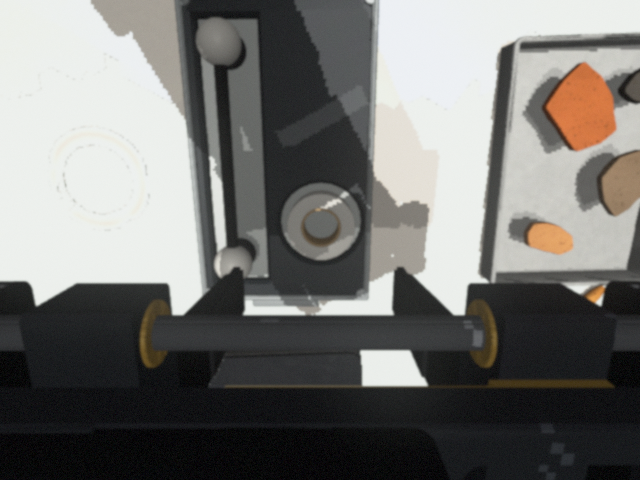

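servo_tool([
  {"claw": 0.5, "x": -2, "y": 4, "z": -2, "roll": 0},
  {"claw": 0.5, "x": -4, "y": 8, "z": -5, "roll": 0},
  {"claw": 0.5, "x": -6, "y": 12, "z": -8, "roll": 0},
  {"claw": 0.5, "x": -6, "y": 15, "z": -11, "roll": 0},
  {"claw": 0.5, "x": -6, "y": 18, "z": -14, "roll": 0},
  {"claw": 0.5, "x": -6, "y": 20, "z": -17, "roll": 0},
  {"claw": 0.5, "x": -6, "y": 22, "z": -20, "roll": 0},
  {"claw": 0.5, "x": -6, "y": 23, "z": -23, "roll": 0},
])

```text
time_s: 28.25
ee_pos: [316.1, 588.9, 223.8]
tool_rot: [-0.028, 1.541, 0.001]
wrist_force: [-0.2, 0.4, -0.6]
width: 71.2
```

servo_tool([
  {"claw": 0.5, "x": 0, "y": 1, "z": -3, "roll": 0},
  {"claw": 0.5, "x": 0, "y": 1, "z": -6, "roll": 0},
  {"claw": 0.5, "x": 0, "y": 1, "z": -9, "roll": 0},
  {"claw": 0.5, "x": 0, "y": 1, "z": -12, "roll": 0},
  {"claw": 0.5, "x": 0, "y": 1, "z": -14, "roll": 0},
  {"claw": 0.5, "x": 0, "y": 1, "z": -14, "roll": 0},
  {"claw": 0.5, "x": 0, "y": 1, "z": -14, "roll": 0},
])

```text
time_s: 28.83
ee_pos: [175.2, 596.1, 218.4]
tool_rot: [-0.031, 1.542, 0.001]
wrist_force: [0.6, 0.2, -0.8]
width: 71.3
```

```bash
python3 - <<'E'
from h import *
p=eyes.get_image('top')
cv2.imwrite("pics/zc.png",cv2.resize(p["frame"][150:340,120:560,::-1],None,fx=1.8,fy=1.8,interpolation=cv2.INTER_CUBIC))
W=cloud(p)
def tray(c,yaw,o): 
    a=np.radians(yaw);Rm=np.array([[np.cos(a),-np.sin(a)],[np.sin(a),np.cos(a)]]);return np.array(c)+Rm@np.array(o)
def blob(c,r,lo,hi):
    d=np.hypot(W[...,0]-c[0],W[...,1]-c[1]);k=(d<r)&(W[...,2]>lo)&(W[...,2]<hi);q=W[k];rc=cv2.minAreaRect(q[:,:2].astype(np.float32));return q.mean(0).round(1),np.percentile(q[:,2],[5,50,95]).round(1),np.round(rc[0],1),np.round(rc[1],1),round(rc[2],1)
print("jar tgt 419.7,-267.8",blob((419.7,-267.8),60,70,95))
print("loupe tgt 495.7,-264.5",blob((495.7,-264.4),32,42,60))
print("putty tgt 575.5,-261",blob((575.5,-261),45,30,50))
print("roll tgt 551.2,364",blob((551.2,364),45,29,50))
print("bar tgt 497.8,290",blob((497.8,290),125,38,75))
print("ballA",blob((413,290),30,50,75),"ballB",blob((583,290),30,50,75))
print("cap was 555.9,-52.4",blob((556,-52),40,6,20))
print(env.get_obs()['ee_pos'])
E
```

```text
jar tgt 419.7,-267.8 (array([ 419.6, -265.9,   80.4]), array([76.8, 80.6, 83.2]), array([ 419.4, -267.8]), array([56. , 52.1]), 89.8)
loupe tgt 495.7,-264.5 (array([ 496. , -263.7,   46.4]), array([42.5, 45.9, 51. ]), array([ 496.1, -263.6]), array([40.3, 42.2]), 1.2)
putty tgt 575.5,-261 (array([ 575.7, -259.9,   34.6]), array([31.2, 34.7, 37.7]), array([ 576.1, -260.4]), array([35.3, 59.2]), 5.2)
roll tgt 551.2,364 (array([551. , 364.5,  34.5]), array([31.2, 34.6, 37.4]), array([548.4, 368.9]), array([57.8, 68.3]), 33.0)
bar tgt 497.8,290 (array([496.2, 288.7,  52. ]), array([45.5, 50.8, 60.3]), array([505.4, 293.9]), array([198.6, 112.4]), 29.9)
ballA (array([413.1, 286.6,  56.1]), array([50.8, 56.6, 61.3]), array([416.2, 285. ]), array([28.7, 39.7]), 67.6) ballB (array([580.4, 289.6,  55.9]), array([50.5, 55.9, 61. ]), array([578. , 288.5]), array([38. , 29.1]), 32.0)
cap was 555.9,-52.4 (array([555.8, -52.3,  10.5]), array([ 7.9, 10.4, 13.3]), array([555.8, -52.5]), array([52.4, 53.3]), 45.0)
[176.13743354 596.14540991 218.54607182]
```

View pics/zc.png

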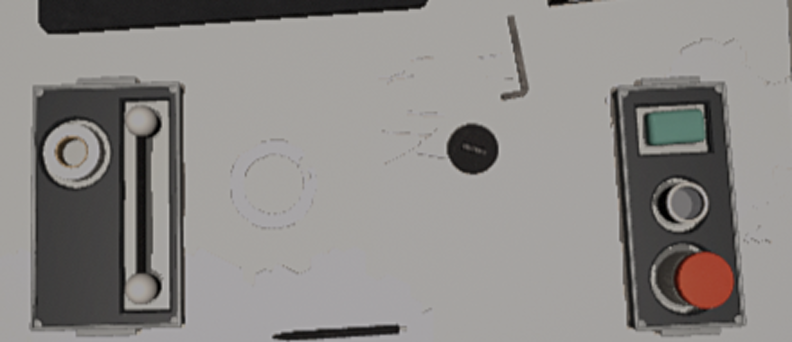

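```bash
python3 -c "
from h import *
print(env.hand_in())"
```

```text
the job is handed in; nothing more can be done
None
```

All five things are in their pockets, and I handed the job in at about 29 s of the 128 s allowed. The hand-in gives no verdict, so the checks below are my own.

- **Position and height:** The last top-camera measurements put each thing within about 3 mm of its pocket centre. The top heights match seating on the 12 mm floor: jar 80.6, putty 34.7, roll 34.6, ball tops about 61 and loupe about 48 mm, the last less exact because the loupe is hollow.
- **Ball bar direction:** It lies about 1.0° off the world x axis and the channel about 1.2°, so they are nearly in line.
- **Lens cap:** It did not move (less than 0.5 mm measured).
- **Arm:** It was parked well clear, and no force was out of the ordinary during the work.

No check failed. The tool ended tilted about 2° from vertical, which did not show in how the things sit. The bounding-box fits for the roll and the ball bar picked up neighbouring pixels, so I used their mean positions and the two balls instead.

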